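# Put the bench brush and spatula away in the instrument tray

## Task

The washed brush and spatula are dry: take them off the sloping steel rack and lay each one flat in its own compartment of the blue-green instrument tray, head in the wide end, right side up and down between the fences. Lay them down gently without dropping them, let go, and leave the flask, the wash bottle and the mortar where they stand.

Things in the scene. Friction and masses are not known exactly. Their poses are not given: they have to be found in the camera images.
- brush_grip (a point): Grip point of the loose flat bench brush (see brush): middle of its square wooden handle's section, 10 mm above the underside, 62 mm from the tail end, 108 mm from the head's end. x runs towards the head, y across the handle, z out of the upper side. At the start it lies on the rack, head up the slope, in either of the two places.
- brush: The brush, 170 mm long, 60 to 130 g: wooden handle (115 long, 20 wide, 20 high), metal ferrule (20 long, 40 wide, 20 high), stiff grey bristle head (35 long, 46 wide, 16 high), one flat underside. Origin on the underside, 10 mm below brush_grip; same axes. It balances within 25 mm of brush_grip, towards the head.
- brush_head (a point): The middle of the brush's wide end, 80.5 mm along +x from brush_grip, at the same height; same axes.
- spatula_grip (a point): Grip point of the loose spatula (see spatula): middle of its square wooden handle's section, 10 mm above the underside, 62 mm from the tail end, 138 mm from the blade's end. x runs towards the blade, y across the handle, z out of the upper side. At the start it lies on the rack, blade up the slope, in the place the brush does not have.
- spatula: The spatula, 200 mm long, 75 to 155 g: wooden handle like the brush's (115 long, 20 wide, 20 high), steel neck (25 long, 12 wide, 6 high), flat steel blade (60 long, 34 wide, 4 thick), one flat underside. Origin on the underside, 10 mm below spatula_grip; same axes. It balances within 25 mm of spatula_grip, towards the blade.
- spatula_head (a point): The middle of the blade's length, 108 mm along +x from spatula_grip, at the same height; same axes.
- rack: Fixed open steel drying rack, 216 mm wide, sloping up 30 degrees to its +x (away from the robot). Origin on the table below the midpoint between the grip points; z up. Places at y = +50 and -50 mm; undersides there 82 mm up. Tools lie on bars 47 mm down and 43 mm up the slope from the grip point, between 10 mm high pins 4 mm beside the handle, tail on a ledge; open between the bars.
- tray: Fixed blue-green plastic instrument tray, 350 mm (x) by 210 mm (y), floor 6 mm thick, outer rim 20 mm high. Origin on the table under its centre, z up. Two compartments at right angles: the longer, narrower one for the spatula along x, the shorter, broader one for the brush along y near the +x end. Fences 4 mm thick, tops 30 mm above the table.
- brush_bay (a point): Where brush_grip lies when the brush lies centred in its compartment, 30 mm above the table; axes of the tray. Head towards tray -y. Fenced platforms, tops 20 mm above the table: tail one 68 to 36 mm behind this point, 30 mm wide inside; head one 62 to 114 mm ahead, 56 wide. Play 5 mm each side, 6 mm each end. Between them a 98 mm gap for fingers, floor 6 mm up.
- spatula_bay (a point): Where spatula_grip lies when the spatula lies centred in its compartment, 30 mm above the table; axes of the tray. Head towards tray +x. Fenced platforms, tops 20 mm above the table: tail one 68 to 36 mm behind this point, 30 mm wide inside; head one 79 to 144 mm ahead, 44 wide. Play 5 mm each side, 6 mm each end. Between them a 115 mm gap for fingers, floor 6 mm up.
- flask: Bystander: conical glass flask, 72 mm across, 115 mm high, standing loose; origin under its centre.
- wash_bottle: Bystander: white plastic wash bottle, 64 mm across, 190 mm high with its spout, standing loose; origin under its centre.
- mortar: Bystander: white porcelain mortar bowl, 84 mm across, 48 mm high, standing loose; origin under its centre.
Not all that is in view belongs to the job. Leave any orange or yellow look-alike of the brush alone.

How it is judged:
At the end, for the whole second after the job is handed in: Brush and spatula each lie at rest in their own compartment: grip point within 10 mm (seen from above) and 4 mm in height of the compartment's point, along the compartment within 0.1 rad with the head at the wide end, upper side up and level within 0.05 rad (horizontal distance between brush_grip and brush_bay below 0.01 m and z of brush_grip in the frame of brush_bay between -0.004 and 0.004 m and y of brush_head in the frame of brush_bay below -0.05 m and angle between the x axis of brush_grip and the y axis of tray, either way round below 0.1 rad and angle between each of brush_grip, spatula_grip's own z axis and vertical below 0.05 rad and linear speed of each of brush, spatula below 0.02 m/s and horizontal distance between spatula_grip and spatula_bay below 0.01 m and z of spatula_grip in the frame of spatula_bay between -0.004 and 0.004 m and x of spatula_head in the frame of spatula_bay above 0.05 m and angle between the x axis of spatula_grip and the x axis of tray, either way round below 0.1 rad); the robot touches nothing.
It fails at once if the brush is dropped (moves faster than 0.45 m/s, a fall of about 10 mm, while the fingers do not touch it) (contact force between brush and the fingers below 0.02 N and linear speed of brush above 0.45 m/s).
It fails at once if the spatula is dropped (moves faster than 0.45 m/s, a fall of about 10 mm, while the fingers do not touch it) (contact force between spatula and the fingers below 0.02 N and linear speed of spatula above 0.45 m/s).
It fails at once if the flask is moved more than 20 mm or tipped (distance of flask from where it was at the start of the episode above 0.02 m or angle between flask's own z axis and vertical above 0.3 rad).
It fails at once if the wash bottle is moved more than 20 mm or tipped (distance of wash_bottle from where it was at the start of the episode above 0.02 m or angle between wash_bottle's own z axis and vertical above 0.3 rad).
It fails at once if the mortar is moved more than 20 mm or tipped (distance of mortar from where it was at the start of the episode above 0.02 m or angle between mortar's own z axis and vertical above 0.3 rad).
It also fails if it takes over 59 s, if anything falls off the work surface, if the arm or the gripper's body presses on something with over 40 N, if the wrist force passes 120 N, or if a joint passes its speed limit or range.

## Robot

A 6-joint arm with a two-finger parallel gripper is mounted at the origin on the work surface. World frame = base frame: x ahead of the robot, y to its left, z up, the work surface at z = 0. Lengths are in m, angles in rad, forces in N, time in s.
With the tool pointing down it reaches from about 0.35 to 0.85 m from the base axis. Payload 8.1 kg.
Tool frame: the origin (TCP) lies on the centre line of the jaws, within the pads' length; the fingertips stand 11 mm ahead of it and the grasp point (between the pads) lies 8 mm behind it (tip_reach is the z of the fingertips in the tool frame, in m); z points along the fingers, y is the direction in which the jaws open and shut (so a half turn about z gives the same grasp; the last joint's range is limited). The gripper opens to 93 mm and grips with 3 to 60 N. Pads are 15 mm wide; open, the fingers measure 128 mm over their backs; the gripper's body (75 mm by 188 mm) begins 65 mm behind the grasp point.
Start: joints at [1.145, 0.13, 1.488, -0, 1.523, -0.085], TCP at [0.201, 0.566, 0.19] pointing down, gripper open.
Joint ranges: [-2.96, 2.96], [-0.89, 2.26], [0.02, 2.5], [-1.34, 4.48], [0, 2.73], [-2.66, 2.66]. Speed limits (rad/s): [2.39, 2.39, 2.79, 3.14, 3.14, 3.14].

## Interface

Orientations are given as a rotation vector (axis times angle).
In Python, from plant import read_state, read_camera, camera_params, close_job, silhouettes, tip_of, tip_reach gives the robot as it stands.
- The arm moves only by the shell command python3 -m creep 'ROWS' [FORCE]. ROWS is JSON, a list of rows, each a list of 5 numbers: the shift along the tool's x, y, z in m, then the turn about the tool's z in rad, then the closure in counts, from 0 (fully open) to 255 (shut). In form: [[dx, dy, dz, twist, gripper], ...]. A call has 1 to 12 rows; each row shifts and turns the commanded pose from where the row before left it, along the tool's axes as they then stand; what a row does not reach is not made up. A row lasts 1/12 s, in which the tool goes at most 41.7 mm and 7.16 degrees, less where a joint would pass 70% of its speed; a pose out of reach is approached as far as the arm can. A call is refused whole if a number of a shift passes 0.0417 or a number of a turn 0.125, either way. A call with a gripper value outside its range is refused whole. The fingers move at their own pace and stop on an object; FORCE is the grip in N (left out, the last holds). Time passes only in rows, so rows that do not move let the fingers close. It gives the time, the measured TCP pose, the force and the opening at its end, in the units of the state.
- read_state(): the state, without advancing time (a new reading comes with each control period).
- read_camera(name): name is "scene" or "top" or "wrist"; returns the picture (420x560x3 uint8, red, green, blue); there is no depth.
- camera_params(name): a dict with "fov_y" (degrees; the focal length in pixels is half the picture's height over the tangent of half this angle, whatever the lens; pixels are square), "cx", "cy" (the principal point, pixels), "position" and "rotation" of the camera in the world. Camera axes: x right, y down, z forward; pixel columns grow to the right and rows downward; lengths in m; the calibration is good to about 2 mm. A picture is of the moment at which its call begins: read the wrist's pose just before it. camera_params takes no time and is no camera call; for the wrist camera it gives the pose at the moment of the call.
- close_job(): hands the job in, once; it reports no verdict.
Trained networks look in the newest picture that a camera, given by its name, has taken for a name from the list of things; names that differ only in an ending like _2 or _b are one class to them, and where a whole thing is asked for, a point or a joint stands for the part that bears it (a point fixed in the world has none). Each returns a list of dicts, best first, with "confidence" (0 to 1); they miss things now and then, are a little off and sometimes report something else, mostly with a low value. They report only what shows in the picture. A call takes as long as a camera call. They do not tell look-alikes from the thing itself.
- silhouettes(camera, query): "region" (420x560 bool, what is visible of it) and "pixel" ([column, row] in pixels, amid what is visible of it).
- tip_of(camera, query): "pixel" ([column, row] in pixels: a listed point, or the origin of a listed thing).
The state is a dict: "t": time; "q": joint angles; "dq": joint speeds; "joint_torque": joint torques, N m; "tool_pos": TCP position; "orientation": TCP orientation; "force": force on the tool from outside, world axes, zero at the start; "wrist_torque": the same for the moment, N m; "opening": finger opening in m.
Only numpy, scipy, OpenCV 4.12 (cv2) and the standard library are available. Lean on these libraries where they do the work, as an engineer would, in place of code of your own. Each camera call takes 0.05 s, during which the arm holds its last target.

## Working session

There is one attempt and no reset: what is moved stays moved. The work goes in short steps, Python scripts to look and compute and a shell command to move; the robot and the scene stay as the last step left them, time stands still between calls to the robot, and variables do not carry over. Pictures are saved under pics/ and viewed, and the job is handed in when it is done.

```bash
ls; mkdir -p pics; python3 - <<'E'
from plant import *
import cv2
print(read_state())
print(tip_reach)
for n in ["scene","top","wrist"]:
    print(n,camera_params(n))
    im=read_camera(n); cv2.imwrite(f"pics/{n}0.png",im[:,:,::-1])
E
```

```text
pics
{'t': 0.0, 'q': array([ 1.14460752e+00,  1.31152479e-01,  1.48925061e+00, -2.60595289e-05,
        1.52299245e+00, -8.54144364e-02]), 'dq': array([-0.00051356,  0.00221722, -0.00048828,  0.00087031,  0.00027394,
       -0.00028761]), 'joint_torque': array([ 1.02954742e-03, -5.59845507e+01, -4.91763139e+01,  7.68543268e-02,
        3.50006029e-02, -1.69492600e-04]), 'tool_pos': array([0.20027506, 0.56494309, 0.18890842]), 'orientation': array([-5.32625582e-01, -3.09567425e+00,  2.74978067e-03]), 'force': array([-0.24022422, -0.28911032,  0.13348536]), 'wrist_torque': array([-0.01412866,  0.05601292, -0.04985912]), 'opening': 0.09293684001271019}
0.011
scene {'fov_y': 50.034947864734406, 'cx': 286.49156328680755, 'cy': 211.8555530112943, 'position': array([1.1904159 , 0.13142089, 1.005247  ]), 'rotation': array([-1.54498898, -2.21866526,  0.70291477])}
top {'fov_y': 56.22517441437362, 'cx': 281.50199827941657, 'cy': 202.4519351791601, 'position': array([ 0.45985604, -0.09651915,  1.1249044 ]), 'rotation': array([-2.16911618,  2.14873593, -0.15248058])}
wrist {'fov_y': 69.23333872077633, 'cx': 278.5230392669782, 'cy': 212.6864098361733, 'position': array([0.14002904, 0.58686224, 0.38253501]), 'rotation': array([2.39938778, 1.69648109, 0.20161983])}
```

View pics/top0.png

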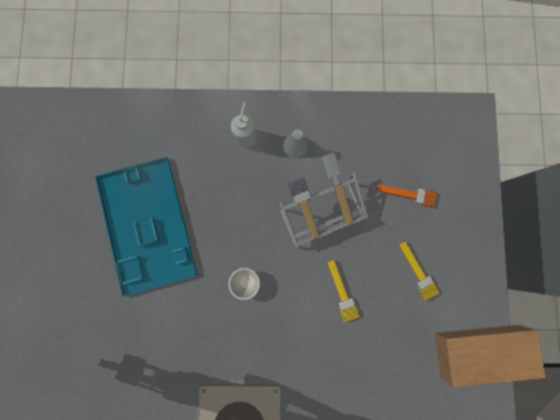

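View pics/scene0.png

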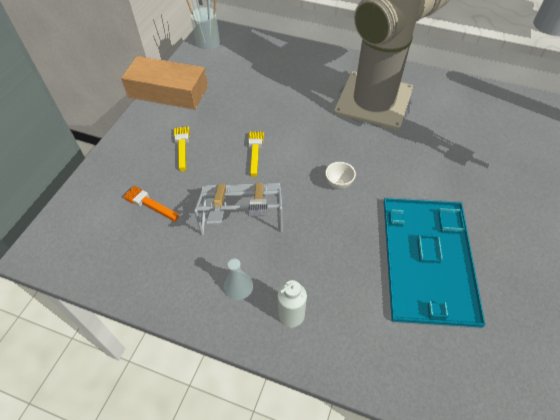

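View pics/wrist0.png

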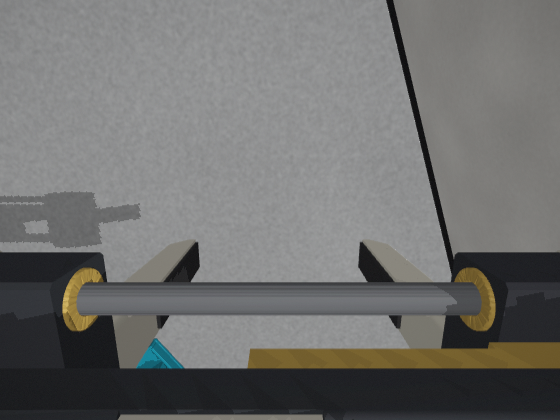

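```bash
cat > h.py <<'E'
import numpy as np, cv2
from scipy.spatial.transform import Rotation as R
from plant import *
def K(p): 
    f=210/np.tan(np.radians(p['fov_y']/2)); return f
def proj(p,X):
    X=np.atleast_2d(X); r=R.from_rotvec(p['rotation']); c=r.inv().apply(X-p['position'])
    f=K(p); return np.c_[p['cx']+f*c[:,0]/c[:,2],p['cy']+f*c[:,1]/c[:,2]]
def ray(p,px,z):
    f=K(p); d=R.from_rotvec(p['rotation']).apply([(px[0]-p['cx'])/f,(px[1]-p['cy'])/f,1])
    o=np.array(p['position']); return o+d*(z-o[2])/d[2]
E
python3 - <<'E'
from h import *
for n in ["top","scene"]:
    p=camera_params(n)
    print(n,proj(p,[[0,0,0],[0.2,.565,.19],[0.2,.565,0],[.5,0,0]]).round(0).tolist())
    im=read_camera(n)
    q=["brush_grip","spatula_grip","brush_head","spatula_head","rack","tray","flask","wash_bottle","mortar","brush_bay","spatula_bay"]
    for k in q:
        print(k,[(np.round(d['pixel'],1).tolist(),round(float(d['confidence']),2)) for d in tip_of(n,k)])
E
```

```text
top [[239.0, 427.0], [-17.0, 368.0], [34.0, 348.0], [243.0, 239.0]]
brush_grip [([413.4, 263.5], 0.95), ([338.7, 283.5], 0.87), ([307.9, 214.2], 0.74)]
spatula_grip [([341.9, 203.1], 0.58)]
brush_head [([425.6, 288.1], 0.82), ([298.4, 191.8], 0.77), ([422.8, 193.8], 0.76), ([349.4, 308.7], 0.58)]
spatula_head [([331.2, 166.6], 0.82)]
rack [([322.2, 213.3], 0.6)]
tray [([144.8, 221.4], 0.67)]
flask [([297.6, 143.5], 0.6)]
wash_bottle [([247.4, 138.1], 0.83)]
mortar [([246.4, 281.7], 0.98)]
brush_bay []
spatula_bay [([138.8, 191.4], 0.68)]
scene [[373.0, 100.0], [589.0, 145.0], [552.0, 192.0], [329.0, 217.0]]
brush_grip [([161.7, 210.3], 0.68), ([257.5, 159.9], 0.6), ([178.3, 152.1], 0.58), ([262.7, 193.4], 0.57)]
spatula_grip [([220.7, 194.2], 0.79)]
brush_head [([255.1, 138.0], 0.84), ([140.0, 193.3], 0.83), ([185.4, 135.6], 0.8), ([257.6, 209.3], 0.59)]
spatula_head [([214.9, 212.2], 0.73), ([289.1, 316.4], 0.57)]
rack [([241.5, 215.8], 0.61)]
tray [([428.4, 259.6], 0.62), ([337.2, 182.9], 0.36)]
flask [([239.6, 284.4], 0.92)]
wash_bottle [([289.3, 314.0], 0.94), ([257.9, 194.7], 0.22)]
mortar [([337.9, 184.2], 0.69)]
brush_bay [([416.8, 216.7], 0.81)]
spatula_bay [([434.4, 287.8], 0.74), ([241.7, 217.0], 0.32), ([418.4, 215.0], 0.2)]
```

```bash
python3 - <<'E'
import cv2
a=cv2.imread("pics/top0.png")
r=cv2.resize(a[140:260,270:390],None,fx=5,fy=5,interpolation=cv2.INTER_CUBIC); cv2.imwrite("pics/rack_c.png",r)
r=cv2.resize(a[145:305,85:210],None,fx=3.7,fy=3.7,interpolation=cv2.INTER_CUBIC); cv2.imwrite("pics/tray_c.png",r)
E
```

```text
(no output)
```

View pics/rack_c.png

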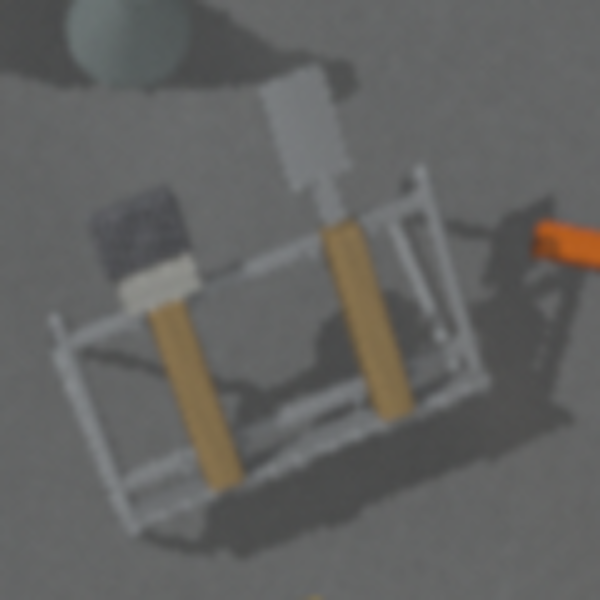

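View pics/tray_c.png

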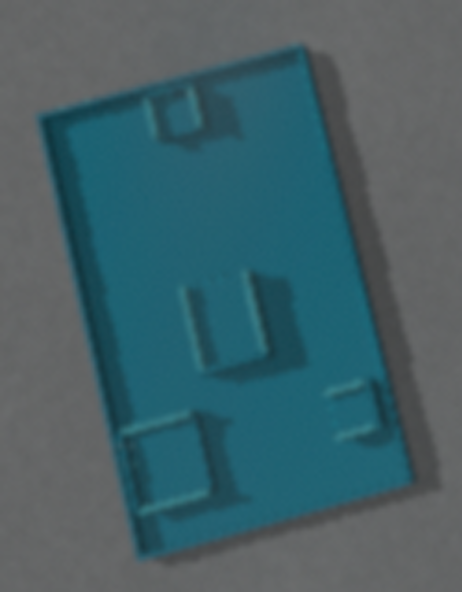

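```bash
cat >> h.py <<'E'
from scipy.optimize import minimize, least_squares
def teal(im):
    h=cv2.cvtColor(im,cv2.COLOR_RGB2HSV); m=((h[...,0]>85)&(h[...,0]<110)&(h[...,1]>120)&(h[...,2]>50)).astype(np.uint8)
    n,l,s,c=cv2.connectedComponentsWithStats(m); k=1+np.argmax(s[1:,4]); return (l==k).astype(np.uint8)
def box(lx,ly,z0,z1): return np.array([[sx*lx/2,sy*ly/2,z] for sx in(-1,1) for sy in(-1,1) for z in(z0,z1)])
def xf(v,P): c,s=np.cos(v[2]),np.sin(v[2]); return np.c_[v[0]+c*P[:,0]-s*P[:,1],v[1]+s*P[:,0]+c*P[:,1],P[:,2]]
def hullmask(pix):
    h=cv2.convexHull(pix.astype(np.float32)); m=np.zeros((420*4,560*4),np.uint8)
    cv2.fillPoly(m,[np.round((h+.5)*4*16).astype(np.int32)],255,shift=4); return cv2.resize(m,(560,420),interpolation=cv2.INTER_AREA)/255.
def fitmask(obs,v0):  # obs list of (params,mask,points)
    ms=[cv2.GaussianBlur(m.astype(np.float32),(0,0),1.0) for _,m,_ in obs]
    def f(v): return sum(((cv2.GaussianBlur(hullmask(proj(p,xf(v,P))).astype(np.float32),(0,0),1.0)-m)**2).sum() for (p,_,P),m in zip(obs,ms))
    r=minimize(f,v0,method='Nelder-Mead',options=dict(initial_simplex=np.array([v0,np.add(v0,[.01,0,0]),np.add(v0,[0,.01,0]),np.add(v0,[0,0,.05])]),xatol=1e-5,fatol=1e-2)); return r.x,r.fun
E
python3 - <<'E'
from h import *
T=box(.35,.21,0,.02); O={}
for n in ["top","scene"]:
    im=cv2.imread(f"pics/{n}0.png")[:,:,::-1]; p=camera_params(n); m=teal(im); O[n]=(p,m,T); print(n,m.sum())
v0=ray(O['top'][0],(146,225),.0); v0[2]=np.radians(193); print(v0)
for s in (["top"],["scene"],["top","scene"]): print(s,fitmask([O[k] for k in s],v0))
top=O['top'][0]
for nm,px,z in [("brush",(307.9,214.2),.091),("spat",(341.9,203.1),.091),("rack",(322,213),0),("flask",(297.6,143.5),0),("bottle",(247.4,138),0),("mortar",(246.4,281.7),0),("bhead",(298.4,191.8),.131),("shead",(331.2,166.6),.145)]:
    print(nm,ray(top,px,z).round(4))
sc=O['scene'][0]
for nm,px,z in [("brush",(262.7,193.4),.091),("spat",(220.7,194.2),.091),("rack",(241.5,215.8),0),("flask",(239.6,284.4),0),("bottle",(289.3,314),0),("mortar",(337.9,184.2),0)]:
    print(nm,ray(sc,px,z).round(4))
E
```

```text
top 9214
scene 10641
[0.53855577 0.27819561 3.36848546]
['top'] (array([0.53771823, 0.27642385, 3.42796679]), np.float64(127.92546081542969))
['scene'] (array([0.53495375, 0.27495364, 3.42635911]), np.float64(43.19638442993164))
['top', 'scene'] (array([0.53623901, 0.2754538 , 3.42531224]), np.float64(183.53076171875))
brush [ 0.5648 -0.1771  0.091 ]
spat [ 0.5953 -0.2675  0.091 ]
rack [ 0.5779 -0.2248  0.    ]
flask [ 0.783  -0.1538  0.    ]
bottle [ 0.7979 -0.0058  0.    ]
mortar [ 0.3819 -0.0113  0.    ]
bhead [ 0.6182 -0.1496  0.131 ]
shead [ 0.6818 -0.2323  0.145 ]
brush [ 0.5522 -0.1684  0.091 ]
spat [ 0.5918 -0.2681  0.091 ]
rack [ 0.5798 -0.2235  0.    ]
flask [ 0.7694 -0.1458  0.    ]
bottle [ 0.799  -0.0051  0.    ]
mortar [ 0.3833 -0.0092  0.    ]
```

```bash
cat >> h.py <<'E'
def wood(im):
    h=cv2.cvtColor(im,cv2.COLOR_RGB2HSV); return ((h[...,0]>10)&(h[...,0]<24)&(h[...,1]>90)&(h[...,2]>60)&(h[...,2]<200)).astype(np.uint8)
def comps(m,amin): 
    n,l,s,c=cv2.connectedComponentsWithStats(m.astype(np.uint8)); return [((l==k).astype(np.uint8),c[k].round(1).tolist(),int(s[k,4])) for k in range(1,n) if s[k,4]>amin]
def handle(slope=np.radians(30),zg=.091):  # frame at grip point horizontally
    B=box(.115,.02,-.01,.01); B[:,0]+=-.062+.0575
    c,s=np.cos(slope),np.sin(slope); return np.c_[c*B[:,0]-s*B[:,2],B[:,1],s*B[:,0]+c*B[:,2]+zg]
E
python3 - <<'E'
from h import *
st=read_state(); w=camera_params("wrist"); Rt=R.from_rotvec(st['orientation']); 
print("cam in tool",Rt.inv().apply(w['position']-st['tool_pos']).round(4)); print((Rt.inv()*R.from_rotvec(w['rotation'])).as_matrix().round(3))
for n in ["top","scene"]:
    im=cv2.imread(f"pics/{n}0.png")[:,:,::-1].copy(); p=camera_params(n)
    print(n,[(c,a) for m,c,a in comps(wood(im),60)])
    for m,c,a in comps(wood(im),60):
        for nm,xy in [("brush",(.5635,-.177)),("spat",(.595,-.2675))]:
            P=handle(); v0=[*xy,.37]; q=proj(p,xf(v0,P)).mean(0)
            if np.hypot(*(q-c))<14:
                for zg in (.091,.094): print(n,nm,zg,fitmask([(p,m,handle(zg=zg))],v0))
E
```

```text
cam in tool [ 0.0641  0.0002 -0.1935]
[[ 0.001 -0.972 -0.237]
 [ 1.     0.001  0.   ]
 [ 0.    -0.237  0.972]]
top [([343.1, 203.7], 266), ([396.4, 191.1], 245), ([429.9, 197.9], 153), ([308.7, 218.5], 234), ([489.5, 355.6], 5413)]
top spat 0.091 (array([ 0.59716146, -0.26898438,  0.40650174]), np.float64(41.3754997253418))
top spat 0.094 (array([ 0.59831869, -0.26777167,  0.40465354]), np.float64(44.07075881958008))
top brush 0.091 (array([ 0.56032076, -0.17641749,  0.40300355]), np.float64(51.49272155761719))
top brush 0.094 (array([ 0.55768201, -0.17723137,  0.39895869]), np.float64(51.772010803222656))
scene [([167.6, 86.3], 2210), ([258.7, 190.9], 119), ([219.3, 195.3], 179), ([162.7, 212.3], 124)]
scene brush 0.091 (array([ 0.54256591, -0.18423389,  0.43401769]), np.float64(41.43431091308594))
scene brush 0.094 (array([ 0.54374726, -0.18354675,  0.44589102]), np.float64(43.073760986328125))
scene spat 0.091 (array([ 0.5957925 , -0.27066867,  0.41631842]), np.float64(15.82890510559082))
scene spat 0.094 (array([ 0.59734699, -0.26924356,  0.42232017]), np.float64(17.097166061401367))
```

```bash
python3 -m creep '[[-0.035,-0.0165,-0.0055,0,0],[-0.035,-0.0165,-0.0055,0,0],[-0.035,-0.0165,-0.0055,0,0],[-0.035,-0.0165,-0.0055,0,0],[-0.035,-0.0165,-0.0055,0,0],[-0.035,-0.0165,-0.0055,0,0],[-0.035,-0.0165,-0.0055,0,0],[-0.035,-0.0165,-0.0055,0,0],[-0.035,-0.0165,-0.0055,0,0],[-0.035,-0.0165,-0.0055,0,0],[-0.035,-0.0165,-0.0055,0,0],[-0.035,-0.0165,-0.0055,0,0]]' 20; python3 -m creep '[[-0.03,-0.014,0,0.12,80],[0,0,0,0.12,80],[0,0,0,0.12,80],[0,0,0,0.12,80],[0,0,0,0.12,80],[0,0,0,0.12,80],[0,0,0,0.12,80],[0,0,0,0.12,80],[0,0,0,0,80],[0,0,0,0,80]]'
python3 - <<'E'
from h import *
st=read_state(); print(st['q'].round(3))
w=camera_params("wrist"); im=read_camera("wrist"); cv2.imwrite("pics/w_tray.png",im[:,:,::-1]); np.save("w_tray.npy",w,allow_pickle=True)
print(w)
E
```

```text
t: 2.35
tool_pos: [0.5313, 0.2369, 0.2564]
orientation: [0.533, 3.096, 0.0]
force: [0.4, 0.4, -0.2]
opening: 0.0931
t: 3.18
tool_pos: [0.5538, 0.2153, 0.256]
orientation: [1.898, 2.504, 0.0]
force: [0.5, 0.4, 0.2]
opening: 0.064
[0.284 0.097 1.405 0.    1.64  0.011]
{'fov_y': 69.23333872077633, 'cx': 278.5230392669782, 'cy': 212.6864098361733, 'position': array([0.53728049, 0.2779132 , 0.44946618]), 'rotation': array([2.87655092, 0.39734752, 0.04718038])}
```

View pics/w_tray.png

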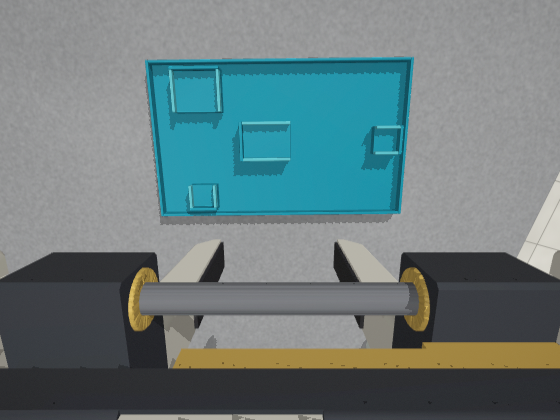

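```bash
python3 - <<'E'
from h import *
im=cv2.imread("pics/w_tray.png"); w=np.load("w_tray.npy",allow_pickle=True).item()
m=teal(im[:,:,::-1]); m=cv2.morphologyEx(m,cv2.MORPH_CLOSE,np.ones((7,7)))
v,f=fitmask([(w,m,box(.35,.21,0,.02))],[.536,.2755,3.425]); print(v,f)
np.save("tray.npy",v)
# rectify plane z=.03 in tray frame, 1px=0.5mm
s=2000; ux=np.arange(-.18,.18,.0005); uy=np.arange(.11,-.11,-.0005)
X,Y=np.meshgrid(ux,uy); P=np.c_[X.ravel(),Y.ravel(),np.full(X.size,.03)]
q=proj(w,xf(v,P)).astype(np.float32).reshape(*X.shape,2)
r=cv2.remap(im,q[...,0],q[...,1],cv2.INTER_CUBIC)
for k in range(-18,19,2):
    c=int((k/100+.18)/.0005); cv2.line(r,(c,0),(c,6 if k%10 else 16),(255,255,255),1)
for k in range(-10,11,2):
    c=int((.11-k/100)/.0005); cv2.line(r,(0,c),(6 if k%10 else 16,c),(255,255,255),1)
cv2.imwrite("pics/rect.png",r); print(r.shape)
E
```

```text
[0.53916598 0.27445827 3.42701068] 151.7117156982422
(440, 720, 3)
```

View pics/rect.png

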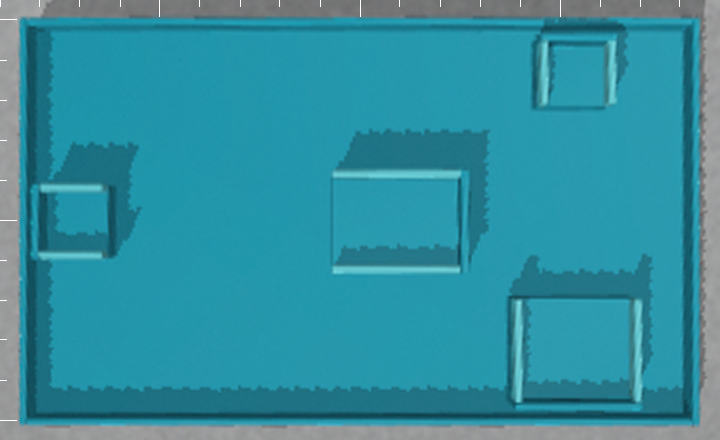

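```bash
python3 -m creep '[[0,0,0,0.121,80],[0,0,0,0.121,80],[0,0,0,0.121,80],[0,0,0,0.121,80],[0,0,0,0.121,80],[0,0,0,0.121,80],[0,0,0,0.121,80],[0,0,0,0.121,80],[0,0,0,0.121,80],[0,0,0,0.121,80],[0,0,0,0.121,80],[0,0,0,0.121,80]]'; python3 -m creep '[[-0.0177,0.0344,0,0,130],[-0.0177,0.0344,0,0,130],[-0.0177,0.0344,0,0,130],[-0.0177,0.0344,0,0,130],[-0.0177,0.0344,0,0,130],[-0.0177,0.0344,0,0,130],[-0.0177,0.0344,0,0,130],[-0.0177,0.0344,0,0,130],[-0.0177,0.0344,0,0,130],[-0.0177,0.0344,0,0,130],[-0.0177,0.0344,0,0,130],[-0.0177,0.0344,0,0,130]]';python3 -m creep '[[0,0,0,0,130],[0,0,0,0,130]]'
python3 - <<'E'
from h import *
st=read_state(); print(st['q'].round(3),st['tool_pos'])
w=camera_params("wrist"); im=read_camera("wrist"); cv2.imwrite("pics/w_rack.png",im[:,:,::-1]); np.save("w_rack.npy",w,allow_pickle=True)
for k in ["brush_grip","spatula_grip","brush_head","spatula_head"]:
    print(k,[(np.round(d['pixel'],1).tolist(),round(float(d['confidence']),2)) for d in tip_of("wrist",k)])
for m,c,a in comps(wood(im),300):
    print(c,a)
    for nm,xy in [("brush",(.5605,-.1765)),("spat",(.597,-.269))]:
        v0=[*xy,.405]; q=proj(w,xf(v0,handle())).mean(0)
        if np.hypot(*(q-c))<30:
            for zg in (.088,.091,.094): print(nm,zg,fitmask([(w,m,handle(zg=zg))],v0))
E
```

```text
t: 4.23
tool_pos: [0.5538, 0.2153, 0.2559]
orientation: [3.083, 0.604, 0.0]
force: [-0.3, 0.2, -0.1]
opening: 0.0638
t: 5.23
tool_pos: [0.5132, -0.2491, 0.2562]
orientation: [3.081, 0.613, 0.001]
force: [0.7, 0.1, -0.0]
opening: 0.0455
t: 5.4
tool_pos: [0.513, -0.249, 0.2555]
orientation: [-3.082, -0.606, 0.001]
force: [-0.5, 0.5, -0.1]
opening: 0.0453
[-0.542  0.033  1.473  0.     1.637  0.641] [ 0.51303896 -0.24904262  0.25554853]
brush_grip [([234.9, 135.0], 0.96), ([441.1, 158.8], 0.67), ([260.5, 265.0], 0.57)]
spatula_grip [([325.2, 134.5], 0.92), ([229.9, 59.3], 0.5)]
brush_head [([256.9, 310.7], 0.94), ([226.7, 61.9], 0.88), ([483.5, 186.3], 0.87)]
spatula_head [([334.3, 27.3], 0.89), ([328.0, 129.2], 0.42)]
[324.2, 131.9] 1690
spat 0.088 (array([ 0.59796737, -0.27046804,  0.40375081]), np.float64(96.23297119140625))
spat 0.091 (array([ 0.59787521, -0.2703489 ,  0.38856387]), np.float64(119.31265258789062))
spat 0.094 (array([ 0.596999  , -0.2699879 ,  0.40254987]), np.float64(139.36434936523438))
[236.3, 135.5] 1595
brush 0.088 (array([ 0.55393548, -0.18113531,  0.40181251]), np.float64(161.81629943847656))
brush 0.091 (array([ 0.55415036, -0.18144572,  0.37610307]), np.float64(192.27691650390625))
brush 0.094 (array([ 0.55318082, -0.18236898,  0.39617014]), np.float64(205.13763427734375))
[423.9, 148.2] 344
[177.7, 299.3] 769
[377.9, 297.5] 623
[343.8, 357.1] 9049
```

View pics/w_rack.png

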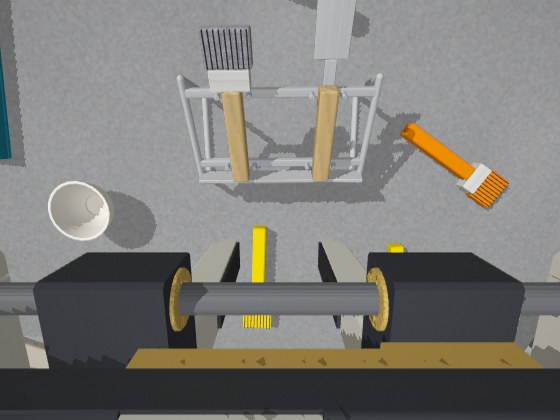

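```bash
python3 - <<'E'
from h import *
w=np.load("w_rack.npy",allow_pickle=True).item()
for px in [(325.2,134.5),(234.9,135.0)]: print(ray(w,px,.1))  # top-face-ish
for px in [(325.2,134.5),(234.9,135.0)]: print(ray(w,px,.0905))
im=cv2.imread("pics/w_rack.png")
for xy in [(.5975,-.2702),(.5586,-.1779)]:
    q=proj(w,xf([*xy,.403],handle(zg=.0905))); h=cv2.convexHull(q.astype(np.float32)); cv2.polylines(im,[np.round(h*16).astype(int)],True,(0,0,255),1,shift=4)
cv2.imwrite("pics/ov.png",cv2.resize(im[60:200,160:400],None,fx=3.3,fy=3.3,interpolation=cv2.INTER_CUBIC))
st=read_state(); print(R.from_rotvec(st['orientation']).as_matrix().round(4))
E
```

```text
[ 0.59790421 -0.27094531  0.1       ]
[ 0.55936014 -0.17826803  0.1       ]
[ 0.59853397 -0.27220521  0.0905    ]
[ 0.55894089 -0.17700563  0.0905    ]
[[ 9.243e-01  3.816e-01  3.000e-04]
 [ 3.816e-01 -9.243e-01  1.000e-04]
 [ 3.000e-04  0.000e+00 -1.000e+00]]
```

View pics/ov.png

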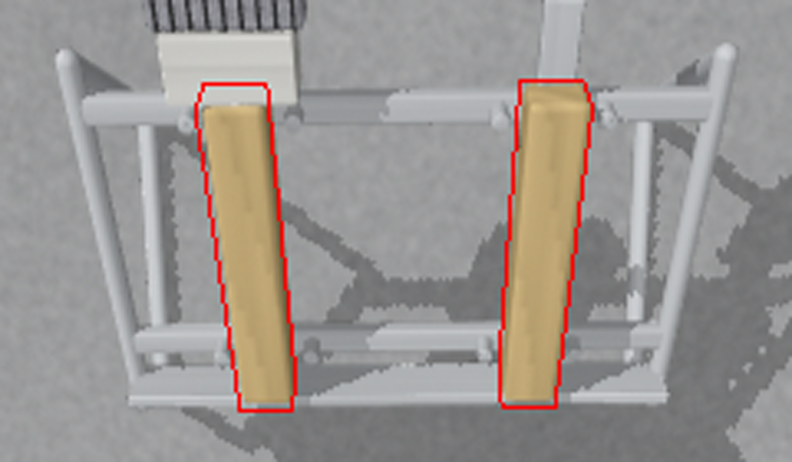

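```bash
python3 -m creep '[[0.0236,0.0175,0,-0.01,130],[0.0236,0.0175,0,0,130],[0.0236,0.0175,0,0,130],[0,0,0.03,0,130],[0,0,0.03,0,130],[0,0,0.03,0,130],[0,0,0.02,0,130],[0,0,0.015,0,130],[0,0,0,0,130]]'
python3 - <<'E'
from h import *
st=read_state(); print(st['tool_pos'],R.from_rotvec(st['orientation']).as_matrix()[:2,:2].round(4))
w=camera_params("wrist"); im=read_camera("wrist"); 
for v in [(.5985,-.2705,.403)]:
    q=proj(w,xf(v,handle(zg=.0905))); h=cv2.convexHull(q.astype(np.float32)); cv2.polylines(im,[np.round(h*16).astype(int)],True,(255,0,0),1,shift=4)
cv2.imwrite("pics/w2.png",im[:,:,::-1])
E
```

```text
t: 6.4
tool_pos: [0.5972, -0.2656, 0.1261]
orientation: [-3.074, -0.625, 0.009]
force: [-0.8, -0.4, 0.1]
opening: 0.0456
[ 0.59723658 -0.26559339  0.12612334] [[ 0.9206  0.3906]
 [ 0.3906 -0.9206]]
```

View pics/w2.png

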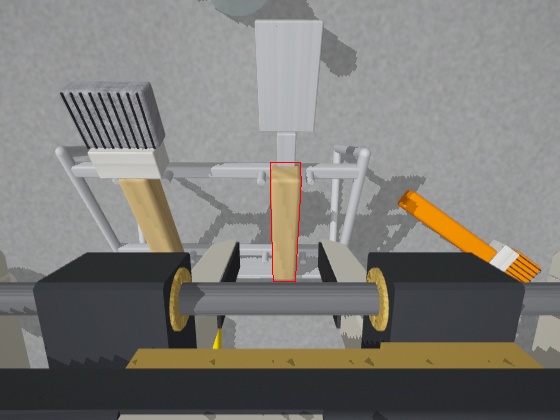

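```bash
python3 -m creep '[[-0.0007,0.005,0.005,0,130],[0,0,0.02,0,130],[0,0,0.013,0,130],[0,0,0.005,0,130],[0,0,0,0,130],[0,0,0,0,130]]'; python3 -m creep '[[0,0,0,0,255],[0,0,0,0,255],[0,0,0,0,255],[0,0,0,0,255],[0,0,0,0,255],[0,0,0,0,255],[0,0,0,0,255]]' 25
```

```text
t: 6.95
tool_pos: [0.6006, -0.2732, 0.0883]
orientation: [-3.079, -0.622, 0.0]
force: [1.1, 0.1, 0.5]
opening: 0.0452
t: 7.53
tool_pos: [0.6006, -0.2733, 0.088]
orientation: [3.079, 0.622, 0.0]
force: [-0.5, 0.1, 0.2]
opening: 0.0038
```

```bash
python3 - <<'E'
from h import *
print(read_state()['opening'])
for n in ["wrist","top","scene"]:
    im=read_camera(n); cv2.imwrite(f"pics/{n}3.png",im[:,:,::-1])
a=cv2.imread("pics/top3.png"); b=cv2.imread("pics/scene3.png")
cv2.imwrite("pics/c3.png",np.hstack([cv2.resize(a[120:270,260:400],(400,430)),cv2.resize(b[150:260,170:300],(400,430))]))
E
```

```text
0.0037668083247910373
```

View pics/wrist3.png

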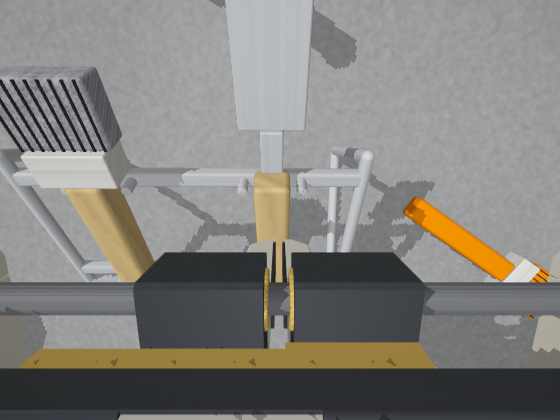

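View pics/c3.png

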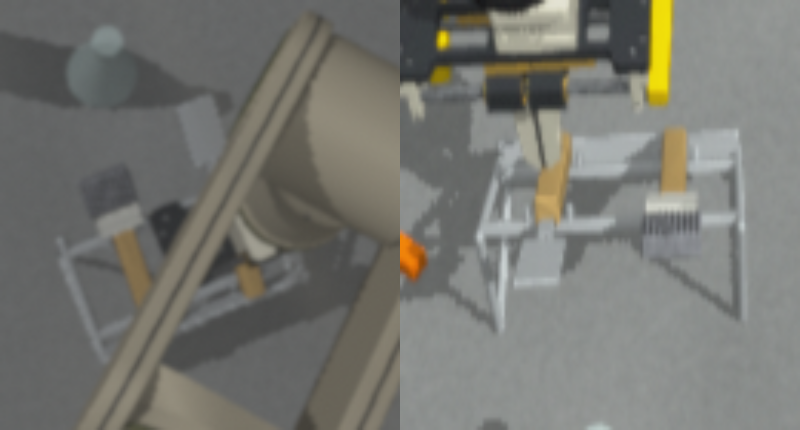

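```bash
python3 - <<'E'
from h import *
w=np.load("w_rack.npy",allow_pickle=True).item(); im=cv2.imread("pics/w_rack.png")[:,:,::-1]
m=[m for m,c,a in comps(wood(im),300) if abs(c[0]-324)<5][0]
O=[(camera_params(n),[m for m,c,a in comps(wood(cv2.imread(f"pics/{n}0.png")[:,:,::-1]),60) if np.hypot(c[0]-cc[0],c[1]-cc[1])<5][0]) for n,cc in [("top",(343,204)),("scene",(219,195))]]
for zg in (.06,.065,.07,.075,.08,.085,.09):
    h=handle(zg=zg); print(zg,*[np.r_[a,b].round(4) for a,b in [fitmask([(w,m,h)],[.598,-.2705,.4]),fitmask([(*O[0],h)],[.598,-.2705,.4]),fitmask([(*O[1],h)],[.598,-.2705,.4])]])
E
```

```text
0.06 [ 0.6007 -0.2739  0.3898 44.9774] [ 0.6022 -0.2742  0.4149 28.838 ] [ 0.5742 -0.2843  0.4306 10.3513]
0.065 [ 0.6002 -0.2733  0.4058 42.8592] [ 0.6001 -0.2728  0.4343 32.1739] [ 0.5776 -0.2831  0.4137 10.9683]
0.07 [ 0.6002 -0.2726  0.4104 42.6991] [ 0.5995 -0.2728  0.4017 31.0972] [ 0.5833 -0.2785  0.4285 13.1879]
0.075 [ 0.5995 -0.2721  0.4021 43.5307] [ 0.599  -0.2717  0.4253 35.148 ] [ 0.5851 -0.2778  0.4275 12.4098]
0.08 [ 0.5987 -0.2714  0.3895 57.7086] [ 0.5977 -0.2714  0.4025 35.8269] [ 0.5881 -0.2754  0.4194 13.2234]
0.085 [ 0.598  -0.271   0.3951 79.1553] [ 0.5996 -0.2701  0.4107 40.5518] [ 0.5915 -0.2737  0.4358 14.9637]
0.09 [  0.597   -0.2706   0.3932 109.856 ] [ 0.5973 -0.2694  0.4008 41.0024] [ 0.5931 -0.2718  0.4116 16.3852]
```

```bash
python3 - <<'E'
import cv2
a=cv2.imread("pics/wrist3.png"); cv2.imwrite("pics/c4.png",cv2.resize(a[100:300,180:380],(800,800)[:2],interpolation=cv2.INTER_CUBIC)[:600])
E
```

View pics/c4.png

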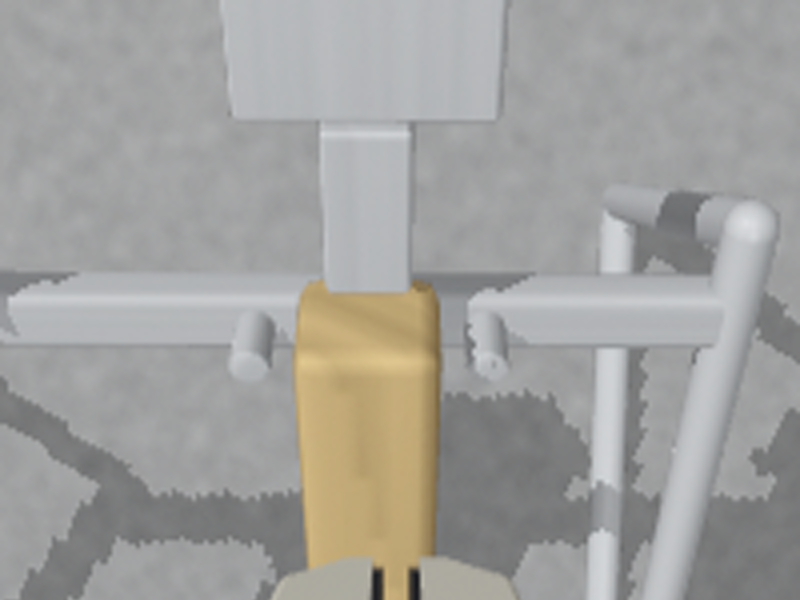

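```bash
python3 - <<'E'
from h import *
st=read_state(); print(st['tool_pos'],st['force'])
Rt=R.from_rotvec(st['orientation'])
L=np.array([[x,y,z] for z in(-.008,.011) for x in(-.0075,.0075) for y in(-.019,.019)]); P=Rt.apply(L)+st['tool_pos']
hp=xf((.5985,-.2712,.403),handle(zg=.0905))
for n,(r0,r1,c0,c1),s in [("scene",(140,240,180,280),6),("wrist",(120,320,180,380),3)]:
    im=cv2.imread(f"pics/{n}3.png"); p=camera_params(n)
    big=cv2.resize(im[r0:r1,c0:c1],None,fx=s,fy=s,interpolation=cv2.INTER_CUBIC)
    for i,q in enumerate(proj(p,P)): cv2.circle(big,tuple(((q-[c0,r0]+.5)*s).astype(int)),3,(0,0,255) if i>3 else (0,255,0),-1)
    h=cv2.convexHull(((proj(p,hp)-[c0,r0]+.5)*s).astype(np.int32)); cv2.polylines(big,[h],True,(255,0,0),1)
    cv2.imwrite(f"pics/m_{n}.png",big)
E
```

```text
[ 0.6005185  -0.27326203  0.087856  ] [ 0.12265935 -0.64568055 -0.40806031]
```

View pics/m_scene.png

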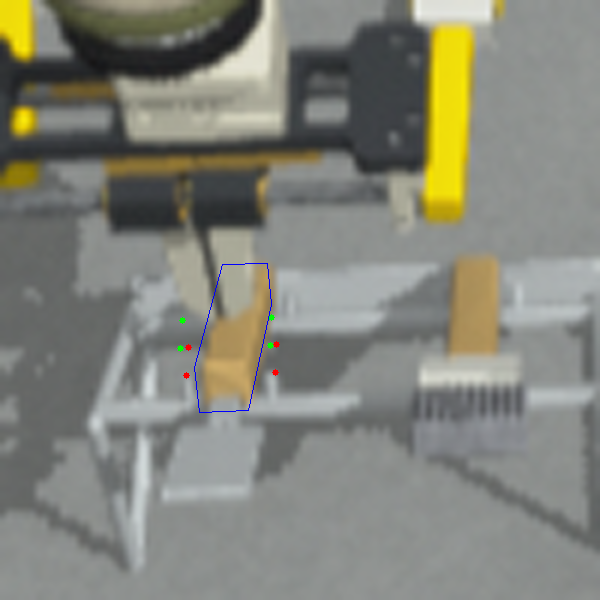

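View pics/m_wrist.png

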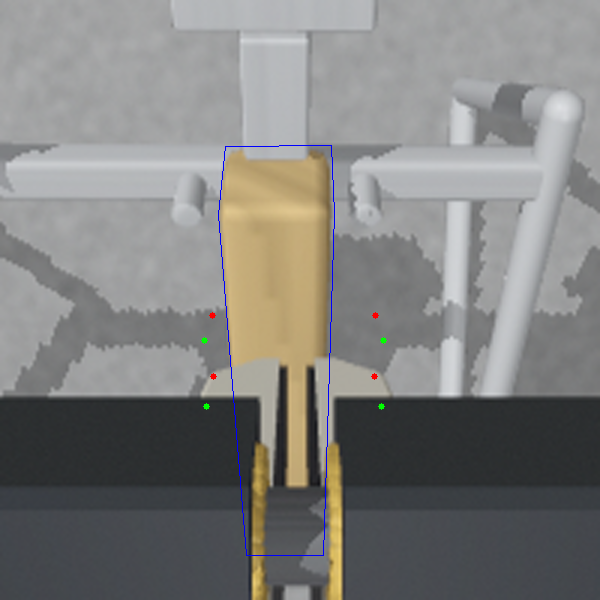

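```bash
python3 - <<'E'
from h import *
st=read_state(); Rt=R.from_rotvec(st['orientation'])
w=camera_params("wrist"); s=camera_params("scene")
def d(p,px): v=R.from_rotvec(p['rotation']).apply([(px[0]-p['cx'])/K(p),(px[1]-p['cy'])/K(p),1]); return v/np.linalg.norm(v)
for pw,ps in [((278.5,239.3),(217,193)),((278.5,239.3),(216,190)),((278.5,239.3),(218,195))]:
    A=[];b=[]
    for p,px in((w,pw),(s,ps)):
        v=d(p,px); M=np.eye(3)-np.outer(v,v); A.append(M);b.append(M@p['position'])
    X=np.linalg.lstsq(np.vstack(A),np.hstack(b),rcond=None)[0]; res=np.linalg.norm(np.vstack(A)@X-np.hstack(b))
    print(X, Rt.inv().apply(X-st['tool_pos']), res)
E
```

```text
[ 0.60874385 -0.26888821  0.11528198] [ 0.00927531 -0.00083938 -0.0274269 ] 0.002296527806555514
[ 0.61512011 -0.26593827  0.13624013] [ 0.01629443 -0.00108398 -0.04838579] 0.0026655435814126093
[ 0.60383559 -0.27074459  0.10006573] [ 0.004033   -0.00103307 -0.01221007] 0.0025889603559486234
```

```bash
python3 -m creep '[[0,0,0.003,0,255],[0,0,0.003,0,255],[0,0,0,0,255]]'; python3 -m creep '[[0,0,0.002,0,255],[0,0,0,0,255]]'; python3 - <<'E'
from h import *
im=read_camera("wrist"); cv2.imwrite("pics/w5.png",cv2.resize(im[100:300,180:380,::-1],(600,600)))
E
```

```text
t: 7.93
tool_pos: [0.6, -0.273, 0.0808]
orientation: [-3.078, -0.622, 0.002]
force: [-1.3, -0.2, -0.1]
opening: 0.0009
t: 8.1
tool_pos: [0.6006, -0.2732, 0.0797]
orientation: [-3.079, -0.622, 0.0]
force: [-0.1, 0.1, 2.0]
opening: 0.0007
```

View pics/w5.png

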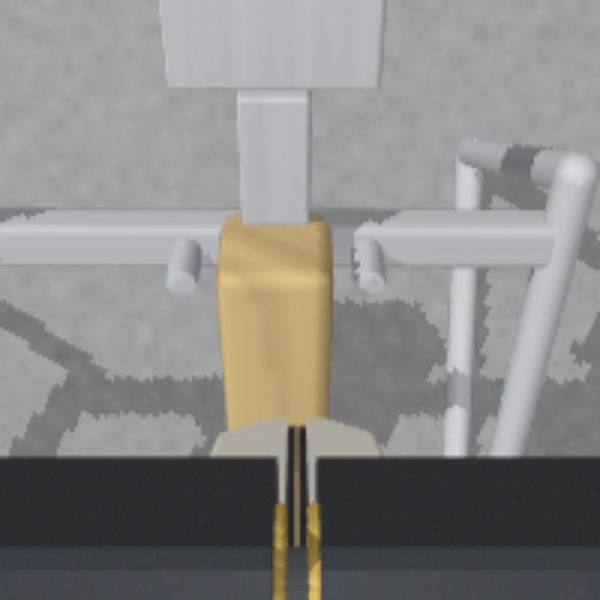

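```bash
python3 -m creep '[[0,0,-0.006,0,130],[-0.001,-0.0035,0,0,130],[0,0,0,0,130],[0,0,0,0,130],[0,0,0,0,130],[0,0,0.01,0,130],[0,0,0.01,0,130],[0,0,0,0,130]]'
python3 - <<'E'
from h import *
im=read_camera("wrist"); cv2.imwrite("pics/w6.png",cv2.resize(im[100:300,180:380,::-1],(600,600)))
E
```

```text
t: 8.82
tool_pos: [0.5964, -0.2694, 0.0622]
orientation: [-3.076, -0.622, 0.006]
force: [-0.1, -0.3, -0.5]
opening: 0.0447
```

View pics/w6.png

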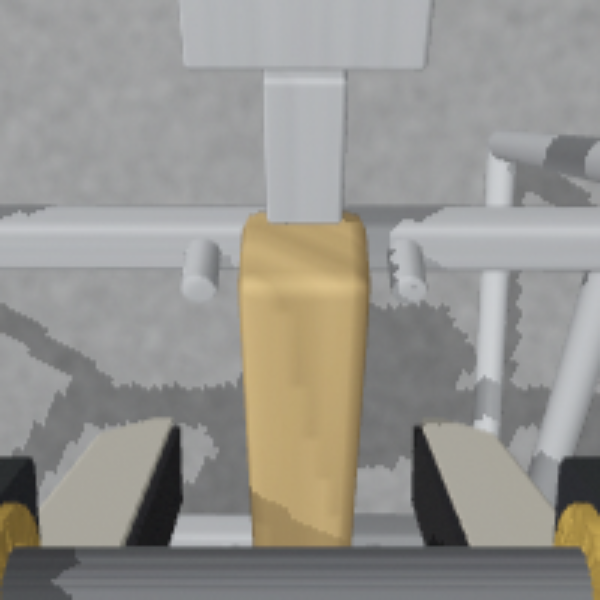

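```bash
python3 -m creep '[[0,0,0.008,0,130],[0,0,0.005,0,130],[0,0,0,0,130],[0,0,0,0,130]]'; python3 -m creep '[[0,0,0,0,255],[0,0,0,0,255],[0,0,0,0,255],[0,0,0,0,255],[0,0,0,0,255],[0,0,0,0,255]]' 20
```

```text
t: 9.2
tool_pos: [0.5979, -0.2702, 0.0522]
orientation: [-3.079, -0.622, 0.001]
force: [0.6, -0.3, 0.1]
opening: 0.0456
t: 9.7
tool_pos: [0.5985, -0.2704, 0.0533]
orientation: [3.079, 0.622, 0.001]
force: [-0.4, 1.6, 0.9]
opening: 0.0198
```

```bash
python3 -m creep '[[0,0,-0.008,0,255],[0,0,-0.02,0,255],[0,0,-0.03,0,255],[0,0,-0.035,0,255],[0,0,-0.03,0,255],[0,0,-0.02,0,255],[0,0,0,0,255]]'
python3 - <<'E'
from h import *
im=read_camera("wrist"); a=im[:,:,::-1]
im=read_camera("scene"); b=im[:,:,::-1]
cv2.imwrite("pics/w7.png",np.hstack([cv2.resize(a,(400,300)),cv2.resize(b[60:270,150:430],(400,300))]))
E
```

```text
t: 10.28
tool_pos: [0.601, -0.272, 0.2034]
orientation: [3.073, 0.621, 0.012]
force: [0.9, 0.1, -0.2]
opening: 0.0199
```

View pics/w7.png

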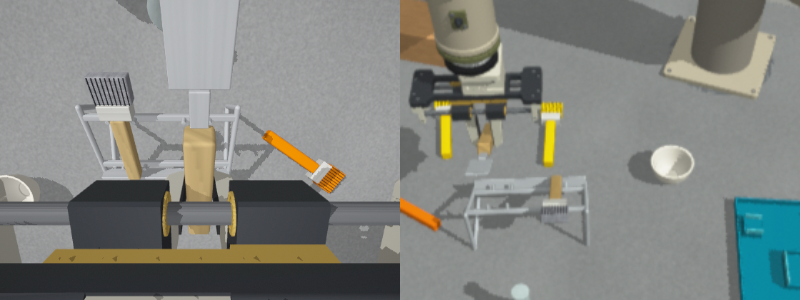

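```bash
python3 -m creep '[[0.008,-0.017,0,0,255],[0.014,-0.03,0,0,255],[0.016,-0.034,0,0,255],[0.016,-0.034,0,0,255],[0.016,-0.034,0,0,255],[0.016,-0.034,0,0,255],[0.016,-0.034,0,0,255],[0.016,-0.034,0,0,255],[0.016,-0.034,0,0,255],[0.016,-0.034,0,0,255],[0.016,-0.034,0,0,255],[0.016,-0.034,0,0,255]]'; python3 -m creep '[[0.016,-0.034,0,0,255],[0.016,-0.034,0,0,255],[0.016,-0.034,0,0,255],[0.0128,-0.0265,0,0,255],[0.0,0,0,-0.06,255],[0,0,0,-0.1,255],[0,0,0,-0.12,255],[0,0,0,-0.12,255],[0,0,0,-0.12,255],[0,0,0,-0.12,255],[0,0,0,-0.12,255],[0,0,0,-0.12,255]]'
```

```text
t: 11.38
tool_pos: [0.6139, 0.1584, 0.1928]
orientation: [-3.079, -0.622, 0.007]
force: [0.7, 0.7, -1.2]
opening: 0.02
t: 12.38
tool_pos: [0.6204, 0.2983, 0.1923]
orientation: [-2.514, -1.881, 0.008]
force: [-0.5, 0.0, -1.4]
opening: 0.0198
```

```bash
python3 -m creep '[[0,0,0,-0.12,255],[0,0,0,-0.12,255],[0,0,0,-0.12,255],[0,0,0,-0.12,255],[0,0,0,-0.12,255],[0,0,0,-0.12,255],[0,0,0,-0.12,255],[0,0,0,-0.12,255],[0,0,0,-0.12,255],[0,0,0,-0.12,255],[0,0,0,-0.12,255],[0,0,0,-0.12,255]]';python3 -m creep '[[0,0,0,-0.12,255],[0,0,0,-0.12,255],[0,0,0,-0.12,255],[0,0,0,-0.12,255],[0,0,0,-0.12,255],[0,0,0,-0.1,255],[0,0,0,0,255],[0,0,0,0,255]]'
python3 - <<'E'
from h import *
st=read_state(); M=R.from_rotvec(st['orientation']).as_matrix(); print(st['q'],st['tool_pos'],np.arctan2(M[1,0],M[0,0])%6.283)
w=camera_params("wrist"); np.save("w8.npy",w,allow_pickle=True)
im=read_camera("wrist"); cv2.imwrite("pics/w8.png",im[:,:,::-1])
E
```

```text
t: 13.38
tool_pos: [0.6204, 0.2983, 0.1924]
orientation: [-0.649, -3.07, 0.004]
force: [-0.3, -0.1, -1.0]
opening: 0.0198
t: 14.05
tool_pos: [0.6208, 0.2984, 0.1933]
orientation: [0.428, -3.109, 0.001]
force: [0.2, 0.1, -1.9]
opening: 0.0198
[ 3.73719490e-01  3.74651374e-01  1.19715423e+00  3.44734083e-06
  1.57358079e+00 -1.47098153e+00] [0.62076503 0.29842957 0.19328489] 3.415311336362324
```

View pics/w8.png

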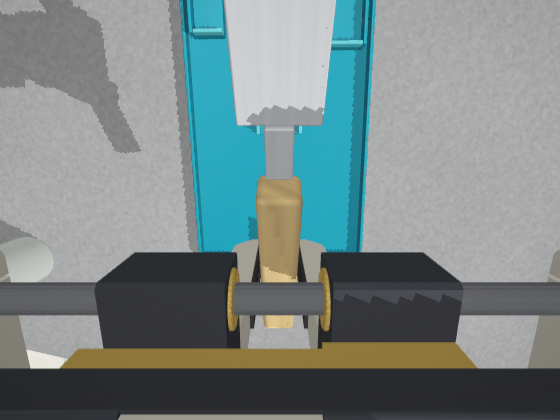

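```bash
cat >> h.py <<'E'
TR=np.array([.538,.275,3.4265])
def seg(im,p,v,pts,col,s=1,o=(0,0)):
    q=proj(p,xf(v,np.array(pts,float)))
    q=((q-np.array(o)+.5)*s).astype(int)
    for a,b in zip(q[:-1],q[1:]): cv2.line(im,tuple(map(int,a)),tuple(map(int,b)),col,1,cv2.LINE_AA)
def traylines():
    z=.03; L=[[( .175,.105,.02),(.175,-.105,.02),(-.175,-.105,.02),(-.175,.105,.02),(.175,.105,.02)]]
    gx,gy=-.093,-.0005
    L+=[[(gx+.079,gy+.022,z),(gx+.144,gy+.022,z),(gx+.144,gy-.022,z),(gx+.079,gy-.022,z)],[(gx-.036,gy+.015,z),(gx-.068,gy+.015,z),(gx-.068,gy-.015,z),(gx-.036,gy-.015,z)]]
    bx,by=.108,.022
    L+=[[(bx-.028,by-.062,z),(bx-.028,by-.114,z),(bx+.028,by-.114,z),(bx+.028,by-.062,z)],[(bx-.015,by+.036,z),(bx-.015,by+.068,z),(bx+.015,by+.068,z),(bx+.015,by+.036,z)]]
    return L
E
python3 - <<'E'
from h import *
for n,w,o,s,f in [("w8",np.load("w8.npy",allow_pickle=True).item(),(150,0),2.8,"ow8"),("w_tray",np.load("w_tray.npy",allow_pickle=True).item(),(140,40),2.7,"owt"),("top0",camera_params("top"),(90,150),5,"ot")]:
    im=cv2.imread(f"pics/{n}.png"); im=im[o[1]:o[1]+(200 if s<4 else 110*1+50),o[0]:o[0]+(285 if s<4 else 110)]
    if s>4: s=3.75
    im=cv2.resize(im,None,fx=s,fy=s,interpolation=cv2.INTER_CUBIC)
    for l in traylines(): seg(im,w,TR,l,(0,0,255),s,o)
    cv2.imwrite(f"pics/{f}.png",im)
E
```

```text
(no output)
```

View pics/ow8.png

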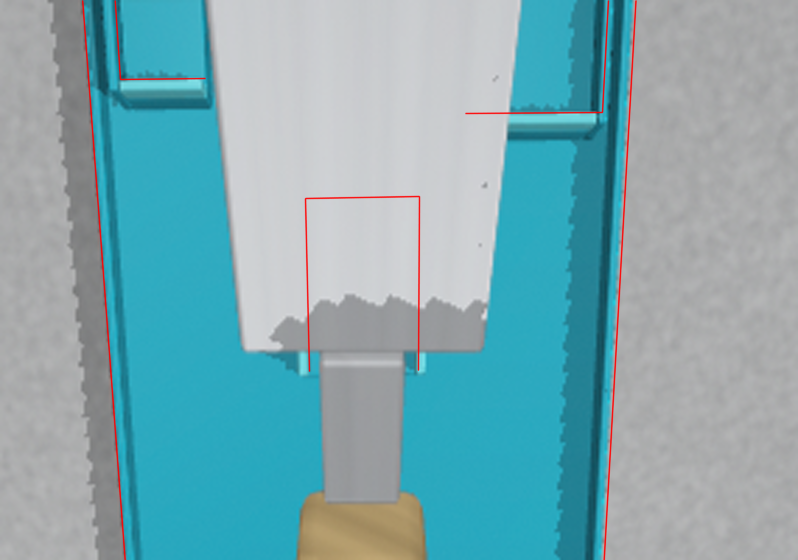

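View pics/owt.png

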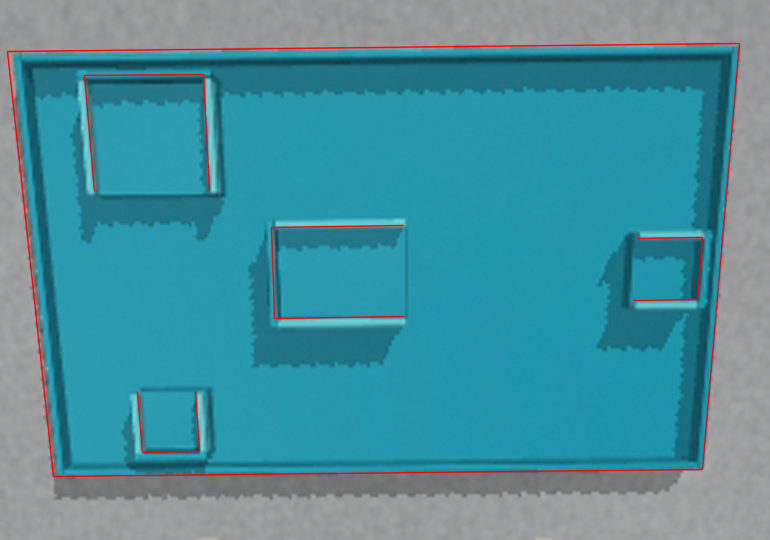

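View pics/ot.png

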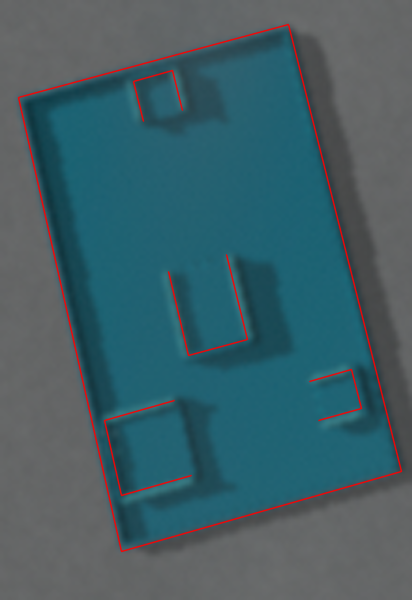

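```bash
python3 -m creep '[[-0.005,0.0014,0.005,-0.011,255],[0,0,0.02,0,255],[0,0,0.03,0,255],[0,0,0.035,0,255],[0,0,0.03,0,255],[0,0,0.02,0,255],[0,0,0.01,0,255],[0,0,0,0,255],[0,0,0,0,255]]'
python3 - <<'E'
from h import *
st=read_state(); M=R.from_rotvec(st['orientation']).as_matrix(); print(st['tool_pos'],st['force'],np.arctan2(M[1,0],M[0,0])%6.283)
a=read_camera("wrist")[:,:,::-1]; b=read_camera("scene")[:,:,::-1]
cv2.imwrite("pics/w9.png",np.hstack([cv2.resize(a,(400,300)),cv2.resize(b[180:340,350:530],(400,300))]))
E
```

```text
t: 14.85
tool_pos: [0.6264, 0.3017, 0.046]
orientation: [0.45, -3.109, 0.0]
force: [-0.0, -0.1, -0.8]
opening: 0.0198
[0.62640361 0.30167386 0.0460043 ] [-0.03911243 -0.0721269  -0.76279944] 3.4289792254553735
```

View pics/w9.png

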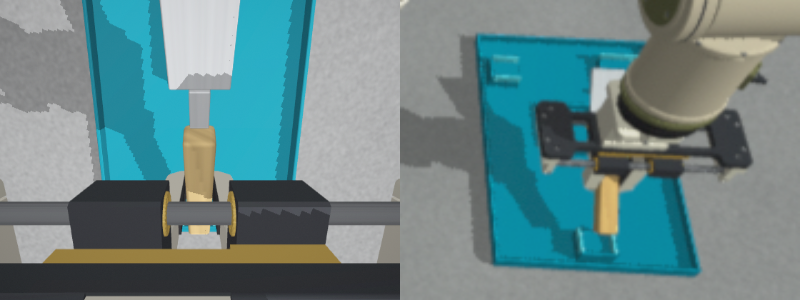

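```bash
python3 -m creep '[[0,0,0.01,0,255],[0,0,0.008,0,255],[0,0,0.004,0,255],[0,0,0.003,0,255],[0,0,0,0,255]]'; python3 -m creep '[[0,0,0.003,0,255],[0,0,0.003,0,255],[0,0,0,0,255]]' 10;  python3 -m creep '[[0,0,0.003,0,255],[0,0,0.003,0,255],[0,0,0,0,255]]'
python3 - <<'E'
from h import *
a=read_camera("wrist")[:,:,::-1]; b=read_camera("scene")[:,:,::-1]
cv2.imwrite("pics/w10.png",np.hstack([cv2.resize(a,(400,300)),cv2.resize(b[180:340,350:530],(400,300))]))
E
```

```text
t: 15.37
tool_pos: [0.6256, 0.3014, 0.0203]
orientation: [0.451, -3.108, 0.001]
force: [-0.1, 0.2, -0.7]
opening: 0.0201
t: 15.62
tool_pos: [0.6261, 0.3016, 0.0143]
orientation: [0.451, -3.109, 0.0]
force: [-0.2, 0.4, -0.2]
opening: 0.0198
t: 15.87
tool_pos: [0.626, 0.3015, 0.008]
orientation: [0.451, -3.108, 0.0]
force: [0.4, 0.7, -0.6]
opening: 0.0198
```

View pics/w10.png

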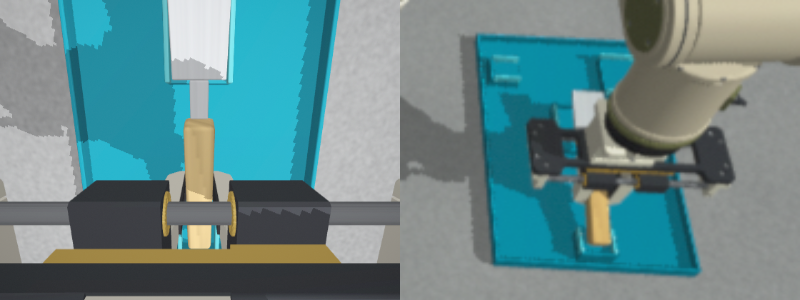

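```bash
python3 -m creep '[[0,0,0.003,0,255],[0,0,0.003,0,255],[0,0,0,0,255]]'; python3 -m creep '[[0,0,0.002,0,255],[0,0,0.002,0,255],[0,0,0,0,255]]'
python3 - <<'E'
from h import *
a=read_camera("wrist")[:,:,::-1]; np.save("w11.npy",camera_params("wrist"),allow_pickle=True); cv2.imwrite("pics/w11.png",a)
E
```

```text
t: 16.22
tool_pos: [0.626, 0.3015, 0.0021]
orientation: [0.451, -3.108, 0.0]
force: [1.0, -0.4, -1.0]
opening: 0.0201
t: 16.47
tool_pos: [0.6261, 0.3016, -0.0016]
orientation: [0.451, -3.109, 0.0]
force: [-0.3, 0.3, -0.8]
opening: 0.02
```

View pics/w11.png

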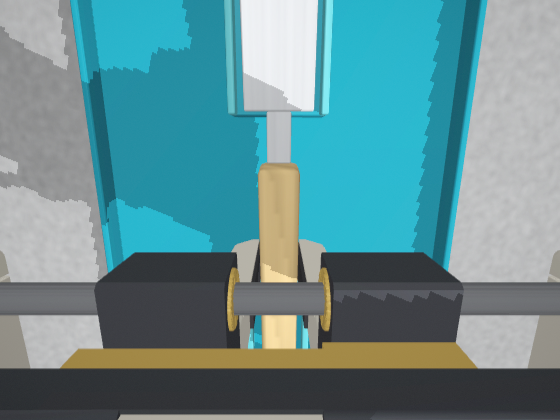

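```bash
python3 -m creep '[[0,0,0.002,0,255],[0,0,0,0,255]]'; python3 -m creep '[[0,0,0.002,0,255],[0,0,0,0,255]]';python3 -m creep '[[0,0,0.002,0,255],[0,0,0,0,255]]'
cat >> h.py <<'E'
def spat(g,z=.03):
    return [[(g-.062,-.01,z+.01),(g-.062,.01,z+.01),(g+.053,.01,z+.01),(g+.053,-.01,z+.01),(g-.062,-.01,z+.01)],[(g+.053,.006,z-.004),(g+.078,.006,z-.004)],[(g+.078,-.017,z-.006),(g+.138,-.017,z-.006),(g+.138,.017,z-.006),(g+.078,.017,z-.006),(g+.078,-.017,z-.006)]]
E
python3 - <<'E'
from h import *
w=camera_params("wrist"); a=read_camera("wrist")[:,:,::-1].copy(); cv2.imwrite("pics/w12r.png",a); np.save("w12.npy",w,allow_pickle=True)
a=cv2.resize(a[0:260,180:380],None,fx=2.3,fy=2.3,interpolation=cv2.INTER_CUBIC)
for l in spat(-.093): seg(a,w,TR,l,(0,0,255),2.3,(180,0))
cv2.imwrite("pics/w12.png",a)
E
```

```text
t: 16.68
tool_pos: [0.6263, 0.3016, -0.0034]
orientation: [-0.451, 3.109, 0.0]
force: [0.1, 0.2, -0.7]
opening: 0.0199
t: 16.85
tool_pos: [0.6263, 0.3016, -0.0053]
orientation: [-0.451, 3.109, 0.0]
force: [-0.4, -0.6, -0.9]
opening: 0.0197
t: 17.02
tool_pos: [0.6262, 0.3016, -0.0074]
orientation: [0.451, -3.109, -0.0]
force: [0.0, 0.7, -0.5]
opening: 0.0199
```

View pics/w12.png

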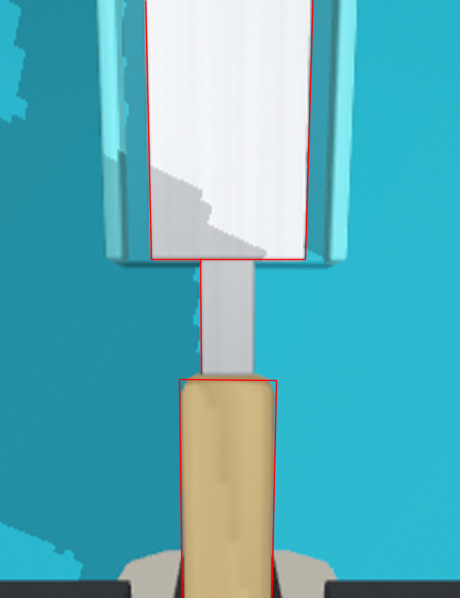

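```bash
python3 -m creep '[[0,0,0.0015,0,255],[0,0,0,0,255]]' 5; python3 -m creep '[[0,0,0.0015,0,255],[0,0,0,0,255],[0,0,0,0,255]]'
```

```text
t: 17.23
tool_pos: [0.6264, 0.3017, -0.0085]
orientation: [-0.451, 3.109, 0.0]
force: [0.9, 1.0, 0.4]
opening: 0.0199
t: 17.48
tool_pos: [0.6268, 0.3018, -0.0092]
orientation: [-0.451, 3.108, 0.0]
force: [-0.8, -0.8, 4.7]
opening: 0.02
```

```bash
python3 -m creep '[[0,0,-0.001,0,255],[0,0,0,0,160],[0,0,0,0,160],[0,0,0,0,160],[0,0,0,0,160]]'
python3 - <<'E'
from h import *
w=camera_params("wrist"); a=read_camera("wrist")[:,:,::-1].copy(); cv2.imwrite("pics/w13r.png",a)
a=cv2.resize(a[0:260,180:380],None,fx=2.3,fy=2.3,interpolation=cv2.INTER_CUBIC)
for l in spat(-.093): seg(a,w,TR,l,(0,0,255),2.3,(180,0))
cv2.imwrite("pics/w13.png",a)
E
```

```text
t: 17.9
tool_pos: [0.6261, 0.3016, -0.0094]
orientation: [0.451, -3.109, 0.0]
force: [1.0, -0.0, -0.0]
opening: 0.0344
```

View pics/w13.png

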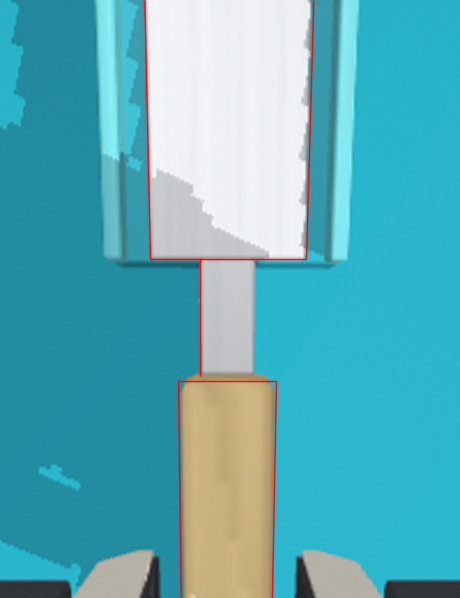

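```bash
python3 -m creep '[[0,0,-0.02,0,160],[0,0,-0.035,0,160],[0,0,-0.035,0,160],[0,0,-0.04,0,160],[0,0,-0.04,0,160],[0,0,-0.03,0,130],[0.0154,-0.0339,0,0,130],[0.0154,-0.0339,0,0,130],[0.0154,-0.0339,0,0,130],[0.0154,-0.0339,0,0,130],[0.0154,-0.0339,0,0,130],[0.0154,-0.0339,0,0,130]]';python3 -m creep '[[0.0154,-0.0339,0,0,130],[0.0154,-0.0339,0,0,130],[0.0154,-0.0339,0,0,130],[0.0154,-0.0339,0,0,130],[0.0154,-0.0339,0,0,130],[0.0154,-0.0339,0,0,130],[0.0154,-0.0339,0,0,130],[0,0,0,0.121,130],[0,0,0,0.121,130],[0,0,0,0.121,130],[0,0,0,0.121,130],[0,0,0,0.121,130]]';python3 -m creep '[[0,0,0,0.121,130],[0,0,0,0.121,130],[0,0,0,0.121,130],[0,0,0,0.121,130],[0,0,0,0.121,130],[0,0,0,0.121,130],[0,0,0,0.121,130],[0,0,0,0.121,130],[0,0,0,0.121,130],[0,0,0,0.121,130],[0,0,0,0.121,130],[0,0,0,0.121,130]]';python3 -m creep '[[0,0,0,0.121,130],[0,0,0,0.121,130],[0,0,0,0.121,130],[0,0,0,0.121,130],[0,0,0,0.121,130],[0,0,0,0.121,130],[0,0,0,0.121,130],[0,0,0,0.121,130],[0,0,0,0,130],[0,0,0,0,130]]'
python3 - <<'E'
from h import *
st=read_state(); M=R.from_rotvec(st['orientation']).as_matrix(); print(st['q'].round(3),st['tool_pos'],np.arctan2(M[1,0],M[0,0])%6.283)
w=camera_params("wrist"); a=read_camera("wrist")[:,:,::-1].copy(); cv2.imwrite("pics/w14.png",a); np.save("w14.npy",w,allow_pickle=True)
q=proj(w,xf([.5586,-.1779,.403],handle(zg=.0905))); h=cv2.convexHull(q.astype(np.float32)); cv2.polylines(a,[np.round(h*16).astype(int)],True,(0,0,255),1,shift=4)
cv2.imwrite("pics/w14o.png",a)
E
```

```text
t: 18.95
tool_pos: [0.5949, 0.0788, 0.191]
orientation: [-0.452, 3.109, -0.0]
force: [0.1, -0.4, 0.3]
opening: 0.0455
t: 19.95
tool_pos: [0.5595, -0.178, 0.1909]
orientation: [-0.506, -3.101, -0.0]
force: [0.5, -0.6, -0.2]
opening: 0.0454
t: 20.95
tool_pos: [0.5596, -0.1778, 0.1909]
orientation: [2.436, 1.984, 0.0]
force: [-0.4, 0.0, 0.4]
opening: 0.0458
t: 21.78
tool_pos: [0.5596, -0.1778, 0.1909]
orientation: [-3.076, -0.637, 0.0]
force: [-0.8, -0.7, 0.7]
opening: 0.0457
[-0.395  0.095  1.524 -0.     1.522  0.767] [ 0.5595559  -0.17779417  0.19091343] 0.40864940288329527
```

View pics/w14o.png

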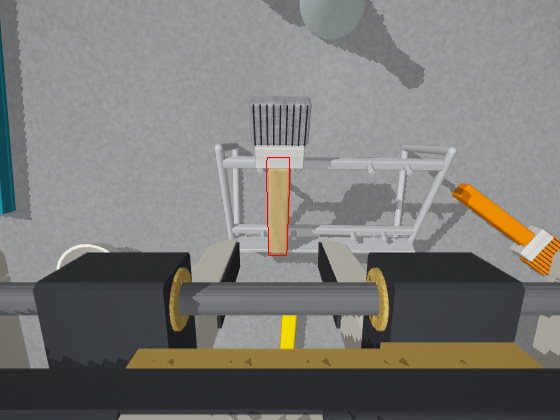

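```bash
python3 -m creep '[[0,0,0.02,0,130],[0,0,0.035,0,130],[0,0,0.03,0,130],[0,0,0.02,0,130],[0,0,0.01,0,130],[0,0,0,0,130],[0,0,0,0,130]]'
python3 - <<'E'
from h import *
a=read_camera("wrist")[:,:,::-1]; cv2.imwrite("pics/w15.png",cv2.resize(a[100:300,180:380],(600,600)))
E
```

```text
t: 22.42
tool_pos: [0.5598, -0.1779, 0.0764]
orientation: [-3.077, -0.634, 0.0]
force: [-0.3, -0.5, -0.2]
opening: 0.0455
```

View pics/w15.png

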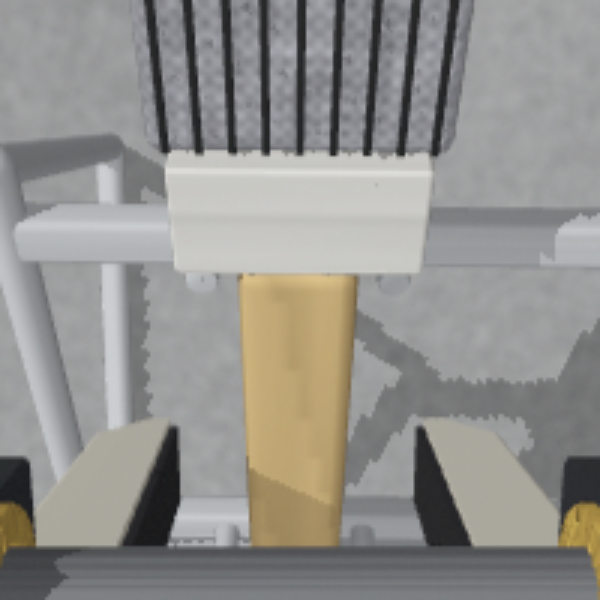

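```bash
python3 -m creep '[[0,0,0.012,0,130],[0,0,0.008,0,130],[0,0,0.006,0,130],[0,0,0,0,130]]'; python3 -m creep '[[0,0,0,0,255],[0,0,0,0,255],[0,0,0,0,255],[0,0,0,0,255],[0,0,0,0,255],[0,0,0,0,255]]' 20;python3 -m creep '[[0,0,-0.008,0,255],[0,0,-0.02,0,255],[0,0,-0.03,0,255],[0,0,-0.035,0,255],[0,0,-0.03,0,255],[0,0,-0.02,0,255],[0,0,0,0,255],[0,0,0,0,255]]'
python3 - <<'E'
from h import *
st=read_state(); M=R.from_rotvec(st['orientation']).as_matrix(); print(st['q'].round(3),st['tool_pos'],np.arctan2(M[1,0],M[0,0])%6.283)
a=read_camera("wrist")[:,:,::-1]; cv2.imwrite("pics/w16.png",a)
bx,by=.108,.022; print(xf(TR,np.array([[bx,by,0.]])))
E
```

```text
t: 22.8
tool_pos: [0.5584, -0.1773, 0.0481]
orientation: [-3.076, -0.632, 0.003]
force: [0.1, 0.2, -1.4]
opening: 0.0456
t: 23.3
tool_pos: [0.5599, -0.1779, 0.0504]
orientation: [3.077, 0.631, 0.001]
force: [-1.2, 0.2, 1.8]
opening: 0.0196
t: 23.97
tool_pos: [0.5606, -0.1782, 0.1948]
orientation: [3.075, 0.631, 0.004]
force: [0.4, -0.3, -0.7]
opening: 0.0199
[-0.395  0.093  1.52  -0.     1.526  0.771] [ 0.56057855 -0.17823322  0.19484987] 0.40486316532289246
[[0.44053724 0.22353147 0.        ]]
```

View pics/w16.png

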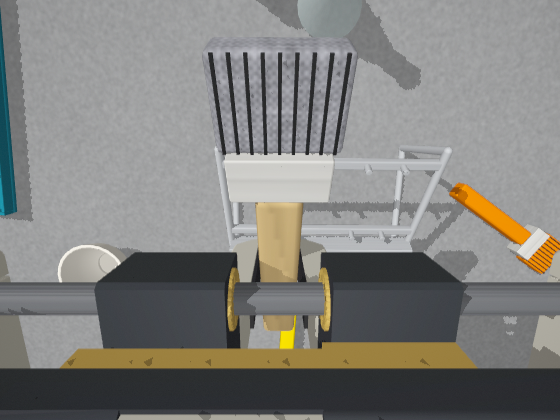

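```bash
python3 -m creep '[[0.0022,-0.019,0,0,255],[0.0044,-0.038,0,0,255],[0.0044,-0.038,0,0,255],[0.0044,-0.038,0,0,255],[0.0044,-0.038,0,0,255],[0.0044,-0.038,0,0,255],[0.0044,-0.038,0,0,255],[0.0044,-0.038,0,0,255],[0.0044,-0.038,0,0,255],[0.0044,-0.038,0,0,255],[0.0044,-0.038,0,0,255],[0.0022,-0.019,0,0,255]]'; python3 -m creep '[[0,0,0,-0.08,255],[0,0,0,-0.125,255],[0,0,0,-0.125,255],[0,0,0,-0.125,255],[0,0,0,-0.125,255],[0,0,0,-0.125,255],[0,0,0,-0.125,255],[0,0,0,-0.125,255],[0,0,0,-0.125,255],[0,0,0,-0.125,255],[0,0,0,-0.125,255],[0,0,0,-0.121,255]]'; python3 -m creep '[[0,0,0,0,255],[0,0,0,0,255]]'
python3 - <<'E'
from h import *
st=read_state(); M=R.from_rotvec(st['orientation']).as_matrix(); h=np.arctan2(M[1,0],M[0,0])%6.283; print(st['tool_pos'],h)
d=M.T@(np.array([.4401,.2249,.045])-st['tool_pos']); print(d, "twist",-(1.8557-h))
a=read_camera("wrist")[:,:,::-1].copy(); w=camera_params("wrist")
for l in traylines(): seg(a,w,TR,l,(0,0,255))
cv2.imwrite("pics/w17.png",a)
E
```

```text
t: 25.02
tool_pos: [0.4365, 0.2284, 0.1905]
orientation: [-3.076, -0.635, 0.006]
force: [-0.4, -0.5, -0.2]
opening: 0.0196
t: 26.02
tool_pos: [0.4381, 0.2249, 0.1903]
orientation: [-1.874, -2.518, 0.006]
force: [-0.1, -0.7, -1.1]
opening: 0.0198
t: 26.18
tool_pos: [0.4384, 0.225, 0.191]
orientation: [-1.887, -2.509, 0.004]
force: [0.2, 0.1, 0.1]
opening: 0.0198
[0.43840862 0.2250155  0.19098867] 1.851914057111304
[-0.00052717  0.00207109  0.14598288] twist -0.0037859428886959368
```

View pics/w17.png

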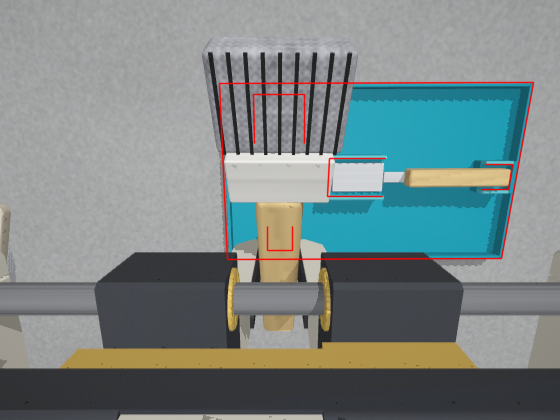

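```bash
python3 -m creep '[[-0.0005,0.002,0.005,-0.004,255],[0,0,0.02,0,255],[0,0,0.03,0,255],[0,0,0.035,0,255],[0,0,0.03,0,255],[0,0,0.02,0,255],[0,0,0.01,0,255],[0,0,0,0,255],[0,0,0,0,255]]'
python3 - <<'E'
from h import *
st=read_state(); M=R.from_rotvec(st['orientation']).as_matrix(); h=np.arctan2(M[1,0],M[0,0])%6.283; print(st['tool_pos'],h)
a=read_camera("wrist")[:,:,::-1].copy(); w=camera_params("wrist")
for l in traylines(): seg(a,w,TR,l,(0,0,255))
b=read_camera("scene")[:,:,::-1]
cv2.imwrite("pics/w18.png",np.hstack([cv2.resize(a,(400,300)),cv2.resize(b[180:340,350:530],(400,300))]))
E
```

```text
t: 26.98
tool_pos: [0.4415, 0.2255, 0.0431]
orientation: [-1.879, -2.517, 0.001]
force: [-0.6, 0.3, -1.2]
opening: 0.0199
[0.44152854 0.22553527 0.04310724] 1.8588655258036137
```

View pics/w18.png

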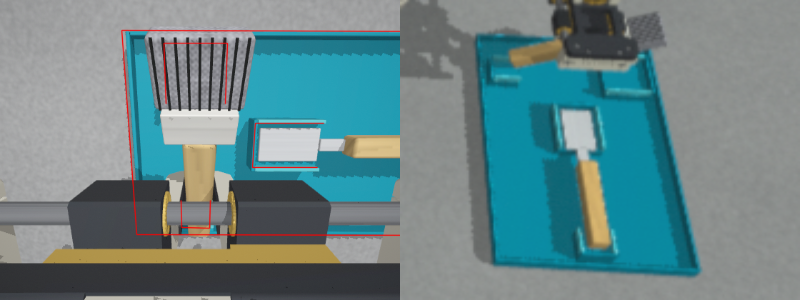

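```bash
python3 - <<'E'
from h import *
st=read_state(); print(st['tool_pos'])
w=camera_params("wrist"); a=read_camera("wrist")[:,:,::-1].copy(); 
a=cv2.resize(a[20:340,160:480],None,fx=1.85,fy=1.85,interpolation=cv2.INTER_CUBIC)
for l in traylines(): seg(a,w,TR,l,(0,0,255),1.85,(160,20))
cv2.imwrite("pics/w19.png",a)
E
```

```text
[0.44302312 0.2261327  0.04481931]
```

View pics/w19.png

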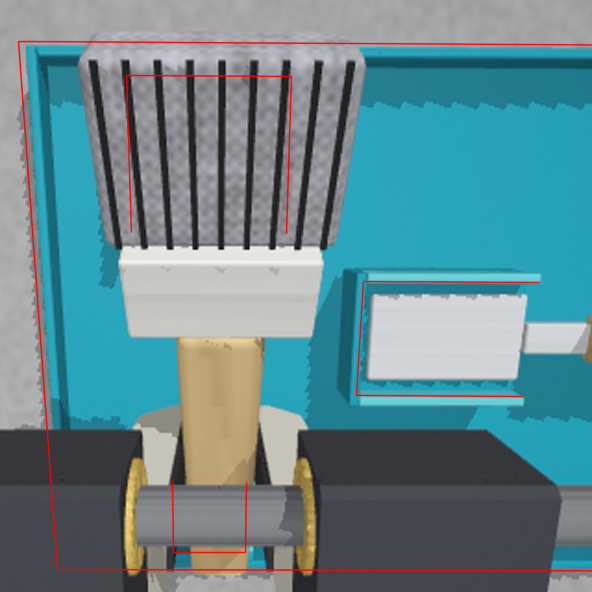

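```bash
python3 -m creep '[[0,-0.003,0,0,255],[0,0,0,0,255],[0,0,0.006,0,255],[0,0,0.006,0,255],[0,0,0,0,255],[0,0,0,0,255]]'
python3 - <<'E'
from h import *
st=read_state(); print(st['tool_pos'],R.from_rotvec(st['orientation']).as_matrix().round(3).tolist())
w=camera_params("wrist"); a=read_camera("wrist")[:,:,::-1].copy(); 
a=cv2.resize(a[20:340,160:480],None,fx=1.85,fy=1.85,interpolation=cv2.INTER_CUBIC)
for l in traylines(): seg(a,w,TR,l,(0,0,255),1.85,(160,20))
cv2.imwrite("pics/w20.png",a)
b=read_camera("scene")[:,:,::-1]; cv2.imwrite("pics/s20.png",cv2.resize(b[180:260,360:480],(720,480),interpolation=cv2.INTER_CUBIC)); print(read_state()['tool_pos'])
E
```

```text
t: 27.63
tool_pos: [0.4379, 0.2244, 0.0301]
orientation: [-1.878, -2.517, 0.002]
force: [0.7, -1.5, -0.1]
opening: 0.0196
[0.43792441 0.22439784 0.03006072] [[-0.285, 0.959, -0.002], [0.959, 0.285, -0.001], [-0.0, -0.002, -1.0]]
[0.4385017  0.22463271 0.03071847]
```

View pics/w20.png

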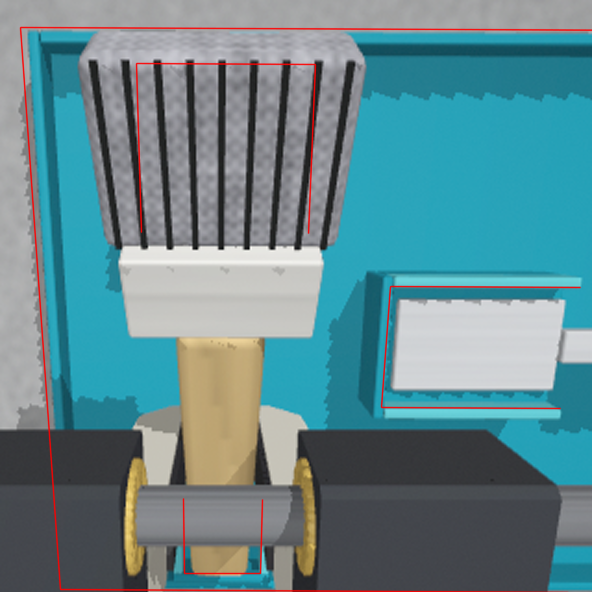

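View pics/s20.png

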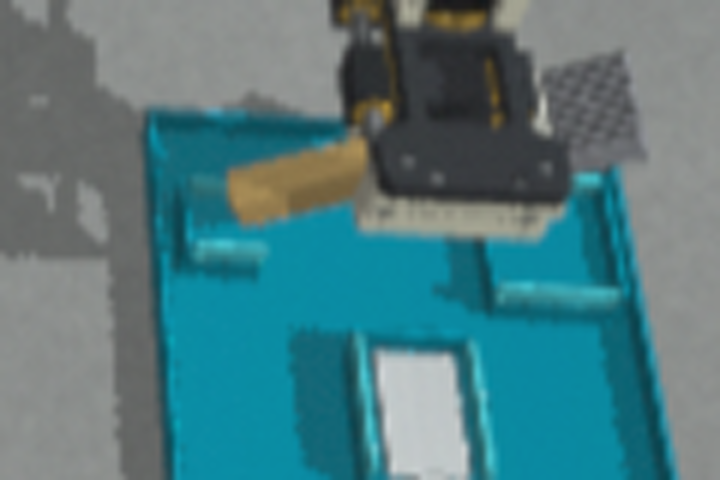

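```bash
for i in 1 2 3; do python3 -m creep '[[0,0,0,0,255]]' | grep tool; done
```

```text
tool_pos: [0.4388, 0.2247, 0.031]
tool_pos: [0.4388, 0.2248, 0.0311]
tool_pos: [0.4388, 0.2248, 0.0311]
```

```bash
python3 -m creep '[[0,0.0015,0.005,0,255],[0,0,0.004,0,255],[0,0,0,0,255]]'; python3 -m creep '[[0,0,0.003,0,255],[0,0,0.003,0,255],[0,0,0,0,255]]' 10;  python3 -m creep '[[0,0,0.003,0,255],[0,0,0.003,0,255],[0,0,0,0,255]]'
python3 - <<'E'
from h import *
w=camera_params("wrist"); a=read_camera("wrist")[:,:,::-1].copy(); 
a=cv2.resize(a[0:340,160:480],None,fx=1.75,fy=1.75,interpolation=cv2.INTER_CUBIC)
for l in traylines(): seg(a,w,TR,l,(0,0,255),1.75,(160,0))
cv2.imwrite("pics/w21.png",a)
E
```

```text
t: 28.23
tool_pos: [0.4394, 0.2248, 0.0207]
orientation: [-1.878, -2.517, 0.002]
force: [0.2, -0.7, -0.7]
opening: 0.0201
t: 28.48
tool_pos: [0.4402, 0.2254, 0.0157]
orientation: [-1.878, -2.518, -0.001]
force: [-0.2, 1.4, 0.5]
opening: 0.02
t: 28.73
tool_pos: [0.44, 0.2251, 0.0095]
orientation: [1.878, 2.518, -0.0]
force: [0.6, 1.1, 1.0]
opening: 0.0199
```

View pics/w21.png

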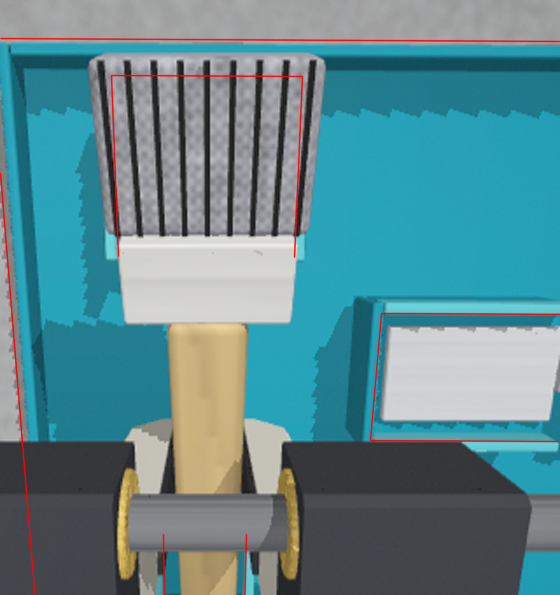

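```bash
python3 -m creep '[[0,0,0.003,0,255],[0,0,0.003,0,255],[0,0,0,0,255]]'; python3 -m creep '[[0,0,0.003,0,255],[0,0,0.002,0,255],[0,0,0,0,255]]'
cat >> h.py <<'E'
def brush(bx=.108,by=.022,z=.03):
    f=lambda a,c,h:(bx+c,by-a,z+h)
    r=lambda a0,a1,c,h:[f(a0,-c,h),f(a1,-c,h),f(a1,c,h),f(a0,c,h),f(a0,-c,h)]
    return [r(-.062,.053,.01,.01),r(.053,.073,.02,.01),r(.073,.108,.023,.006)]
E
python3 - <<'E'
from h import *
w=camera_params("wrist"); a=read_camera("wrist")[:,:,::-1].copy(); 
a=cv2.resize(a[0:340,160:480],None,fx=1.75,fy=1.75,interpolation=cv2.INTER_CUBIC)
for l in brush(): seg(a,w,TR,l,(0,0,255),1.75,(160,0))
cv2.imwrite("pics/w22.png",a)
E
```

```text
t: 29.03
tool_pos: [0.4398, 0.2249, 0.0032]
orientation: [-1.878, -2.518, 0.001]
force: [-0.3, 0.7, -0.1]
opening: 0.02
t: 29.28
tool_pos: [0.4398, 0.2249, -0.0017]
orientation: [-1.878, -2.518, 0.001]
force: [-0.6, 0.3, -0.7]
opening: 0.0197
```

View pics/w22.png

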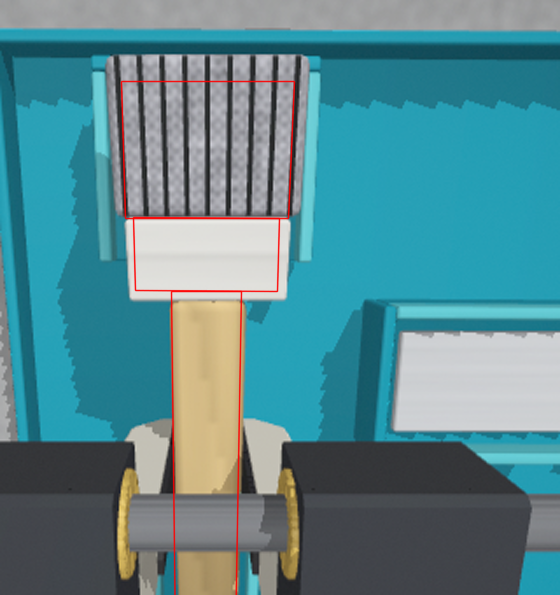

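```bash
python3 -m creep '[[0,0,0.002,0,255],[0,0,0.002,0,255],[0,0,0,0,255]]'; python3 -m creep '[[0,0,0.002,0,255],[0,0,0,0,255],[0,0,0,0,255]]'
python3 - <<'E'
from h import *
w=camera_params("wrist"); a=read_camera("wrist")[:,:,::-1].copy(); 
a=cv2.resize(a[0:340,160:480],None,fx=1.75,fy=1.75,interpolation=cv2.INTER_CUBIC)
for l in brush(): seg(a,w,TR,l,(0,0,255),1.75,(160,0))
cv2.imwrite("pics/w23.png",a)
E
```

```text
t: 29.58
tool_pos: [0.4399, 0.225, -0.0055]
orientation: [-1.878, -2.518, 0.0]
force: [-0.1, 1.5, 0.7]
opening: 0.0199
t: 29.83
tool_pos: [0.44, 0.225, -0.0072]
orientation: [1.878, 2.518, -0.001]
force: [0.0, -0.4, 0.3]
opening: 0.0199
```

View pics/w23.png

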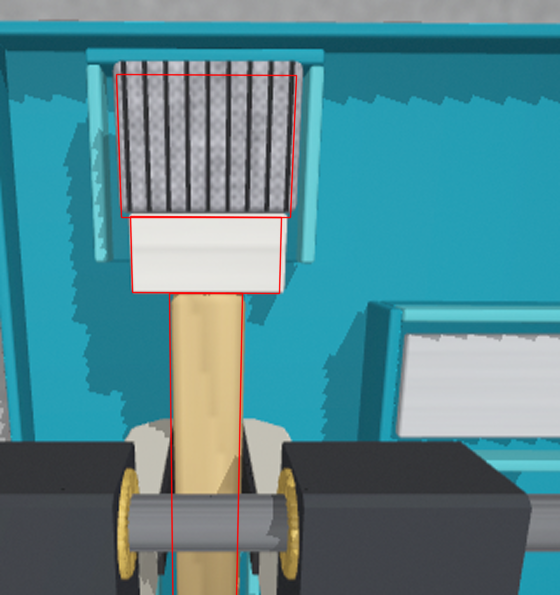

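```bash
python3 -m creep '[[0,0,0.002,0,255],[0,0,0,0,255],[0,0,0,0,255]]'; python3 -m creep '[[0,0,0.0015,0,255],[0,0,0,0,255],[0,0,0,0,255]]' 5
python3 - <<'E'
from h import *
w=camera_params("wrist"); a=read_camera("wrist")[:,:,::-1].copy(); 
a=cv2.resize(a[0:340,160:480],None,fx=1.75,fy=1.75,interpolation=cv2.INTER_CUBIC)
for l in brush(): seg(a,w,TR,l,(0,0,255),1.75,(160,0))
cv2.imwrite("pics/w24.png",a)
E
```

```text
t: 30.13
tool_pos: [0.44, 0.225, -0.0092]
orientation: [-1.878, -2.518, 0.0]
force: [0.2, -0.3, -1.5]
opening: 0.0199
t: 30.38
tool_pos: [0.4399, 0.225, -0.0108]
orientation: [-1.878, -2.518, 0.001]
force: [-0.2, 0.5, -0.9]
opening: 0.0201
```

View pics/w24.png

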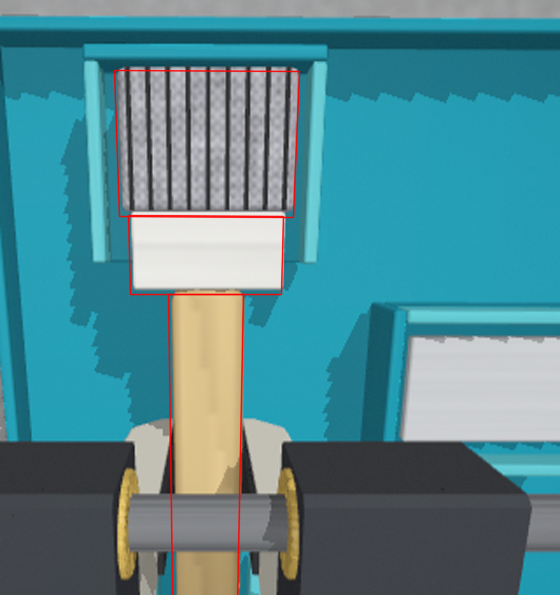

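```bash
python3 -m creep '[[0,0,0.001,0,255],[0,0,0,0,255],[0,0,0,0,255]]'; python3 -m creep '[[0,0,0.001,0,255],[0,0,0,0,255],[0,0,0,0,255]]'; python3 -m creep '[[0,0,0.001,0,255],[0,0,0,0,255],[0,0,0,0,255]]'
```

```text
t: 30.68
tool_pos: [0.4401, 0.2251, -0.0116]
orientation: [1.878, 2.518, 0.0]
force: [0.1, 0.2, 0.2]
opening: 0.0197
t: 30.93
tool_pos: [0.4402, 0.2251, -0.0122]
orientation: [1.878, 2.518, -0.0]
force: [-3.3, -1.0, 5.1]
opening: 0.0201
t: 31.18
tool_pos: [0.4401, 0.2252, -0.0131]
orientation: [-1.878, -2.518, 0.0]
force: [-3.1, -1.1, 6.5]
opening: 0.02
```

```bash
python3 -m creep '[[0,0,-0.001,0,255],[0,0,0,0,160],[0,0,0,0,160],[0,0,0,0,160],[0,0,0,0,160]]'
python3 - <<'E'
from h import *
w=camera_params("wrist"); a=read_camera("wrist")[:,:,::-1].copy(); 
a=cv2.resize(a[0:340,160:480],None,fx=1.75,fy=1.75,interpolation=cv2.INTER_CUBIC)
for l in brush(): seg(a,w,TR,l,(0,0,255),1.75,(160,0))
cv2.imwrite("pics/w25.png",a)
E
```

```text
t: 31.6
tool_pos: [0.4401, 0.2251, -0.0127]
orientation: [-1.878, -2.518, 0.0]
force: [0.6, -0.6, 0.2]
opening: 0.0339
```

View pics/w25.png

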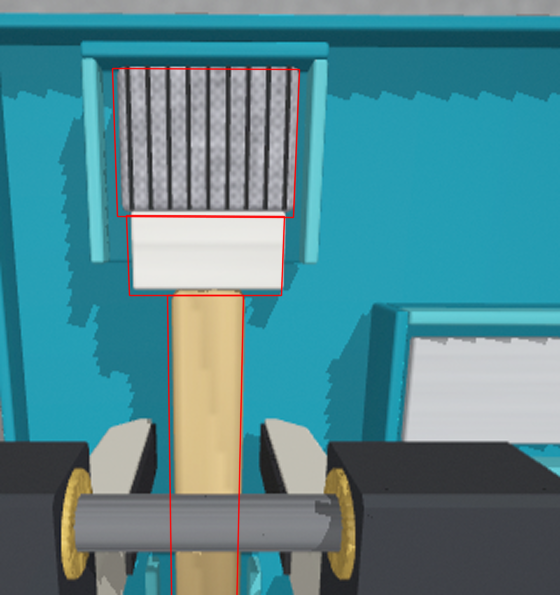

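```bash
python3 -m creep '[[0,0,-0.01,0,160],[0,0,-0.03,0,160],[0,0,-0.04,0,160],[0,0,-0.04,0,160],[0,0,-0.04,0,160],[0,0,-0.04,0,160],[-0.04,0,0,0,160],[-0.04,0,0,0,160],[-0.02,0,0,0,160],[0,0,0,0,160],[0,0,0,0,160]]'
python3 - <<'E'
from h import *
w=camera_params("wrist"); a=read_camera("wrist")[:,:,::-1].copy(); o=(150,0); s=2.1
a=cv2.resize(a[0:260,150:525],None,fx=s,fy=s,interpolation=cv2.INTER_CUBIC)
for l in brush()+spat(-.093): seg(a,w,TR,l,(0,0,255),s,o)
cv2.imwrite("pics/w26.png",a)
cv2.imwrite("pics/s26.png",read_camera("scene")[:,:,::-1]);cv2.imwrite("pics/t26.png",read_camera("top")[:,:,::-1])
for n in("top","scene"):
  for k in ["flask","wash_bottle","mortar"]: print(n,k,[(np.round(d['pixel'],1).tolist(),round(float(d['confidence']),2)) for d in tip_of(n,k)][:1])
E
```

```text
t: 32.57
tool_pos: [0.4688, 0.1286, 0.1881]
orientation: [1.881, 2.516, 0.001]
force: [-0.1, -0.2, -0.7]
opening: 0.0348
top flask [([294.8, 146.7], 0.6)]
top wash_bottle [([246.7, 139.3], 0.79)]
top mortar [([243.8, 282.9], 0.74)]
scene flask [([236.8, 285.4], 0.88)]
scene wash_bottle [([290.2, 314.4], 0.88)]
scene mortar [([339.4, 182.8], 0.69)]
```

View pics/w26.png

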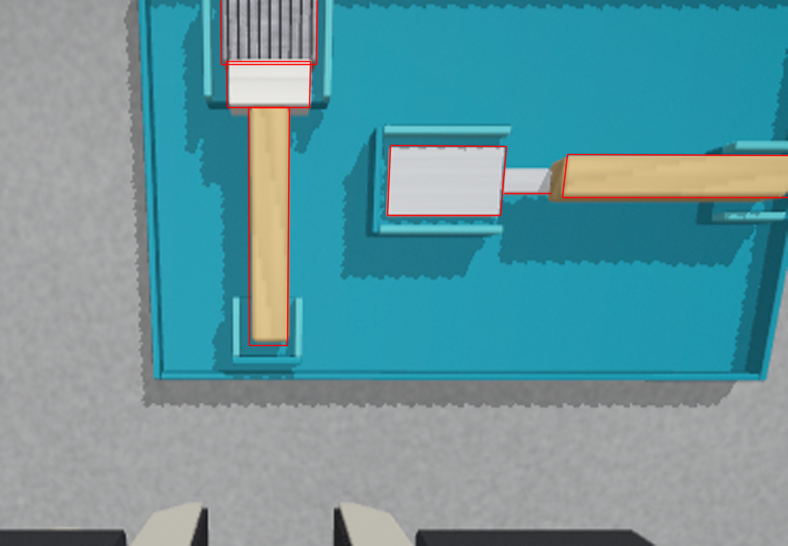

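View pics/s26.png

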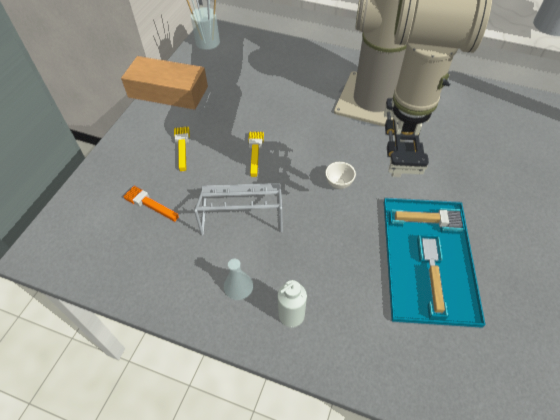

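Both tools lie in their bays, matching the flat-pose overlay to within about 2 mm. The bystanders haven't moved, and the arm is clear of everything.

```bash
python3 -c "
from plant import *
print(close_job())"
```

```text
the job is handed in; nothing more can be done
None
```

I laid the spatula and then the brush flat in their own compartments, head in the wide end and right side up. I released both and handed the job in at about 33 s of the 59 s allowed.

**How:** I gripped each tool across its handle on the rack and carried it tilted. I set the tail on its platform and lowered slowly with a light grip until the head had pivoted down flat. I let go once the wrist force showed contact, at 4.7 N for the spatula and 6.5 N for the brush.

**Last checks:**
- **Tools:** the outlines of both tools lying flat at the bay points match the wrist pictures to about 1–2 mm, with both between their fences. Level and height were judged only from these overlays.
- **Bystanders:** the flask, wash bottle and mortar were found within about 4 pixels of where they started, and they look unmoved and upright in the scene picture.
- **Robot:** the arm was clear of everything, about 0.19 m up, with no contact force.

**What failed or disagreed:**
- **First spatula grasp missed:** the fingers shut above the handle because the fingertips sit about 26 mm behind the reported TCP, not 11 mm ahead as stated. The pictures and a 2 N touch on the handle both showed this, and I used the measured value from then on.
- **Tray position:** the three cameras disagreed on it by up to about 4 mm, so I used a value between them.

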